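# Unstack the casting rings into their dishes

## Robot

A 6-joint arm with a two-finger parallel gripper is mounted at the origin on a cart in front of the work surface, level with it; the furniture and walls round the work are solid. World frame = base frame: x ahead of the robot, y to its left, z up, the work surface at z = 0. Lengths are in m, angles in rad, forces in N, time in s.
With the tool pointing down it reaches from about 0.25 to 0.8 m from the base axis. Payload 3.9 kg.
Tool frame: the origin (TCP) lies midway between the tips of the shut fingers; the grasp point (between the pads) lies grasp_offset behind it (grasp_offset is the distance from the TCP to the grasp point, in m); z points along the fingers, x is the direction in which the jaws open and shut, and the axes are right-handed (so a half turn about z gives the same grasp; the last joint's range is limited). The gripper opens to 85 mm and grips with 20 to 120 N. Pads are 22 mm wide; open, the fingers measure 114 mm over their backs; the gripper's body (76 mm by 85 mm) begins 54 mm behind the grasp point. The pads swing forward as they close: fully open they stand 13 mm farther back than shut.
Start: joints at [-1.149, 0.26, -0.138, 1.173, 0, 1.571], TCP at [0.215, -0.479, 0.231] pointing down, gripper open.
Joint ranges: [-2.78, 2.78], [-0.83, 1.72], [-1.28, 1.37], [-1.9, 2.12], [-1.57, 1.48], [-3.14, 3.14]. Speed limits (rad/s): [2.57, 2.57, 3.14, 3.14, 3.14, 3.14].

## Interface

Orientations are given as a unit quaternion [w, x, y, z].
In Python, from station import * gives the robot as it stands.
- The arm moves only by the tool drive_tool, never from a script. Its argument "motion" is one flat list of numbers, 4 for each row, row after row: the shift along the tool's x, y, z in mm, then the turn about the tool's z in rad. In form: [dx, dy, dz, yaw, dx, dy, dz, yaw, ...]. A call has 1 to 20 rows; each row is the pose to reach, as a shift and turn from the pose commanded when the call began, along the tool's axes at that moment; what a row does not reach only later rows make up. A row lasts 1/8 s, in which the tool goes at most 62.5 mm and 10.7 degrees, less where a joint would pass 70% of its speed; a pose out of reach is approached as far as the arm can. A call with a gripper value outside its range is refused whole. "hand" is the opening, from 0 (shut) to 1 (fully open), set as the call begins (left out, the last holds). The fingers move at their own pace and stop on an object; the grip force is fixed at half the most. Time passes only in rows, so rows that repeat a pose let the fingers close. It gives the time, the measured TCP pose, the force and the opening at its end, in the units of the state.
- get_state(): the state, without advancing time (a new reading comes with each control period).
- grab_frame(name): name is "scene" or "top" or "wrist"; returns a dict with "pixels" (480x640x3 uint8, red, green, blue), "fx", "fy", "cx", "cy" (pixels), "k1" (the pictures are not rectified: a ray, as slopes to the right and down, at radius r is drawn at 1 + k1 r^2 times it, then the intrinsics apply), "rvec" (rotation vector, rad) and "tvec" (3), from world to camera coordinates, as OpenCV has them. Camera axes: x right, y down, z forward; pixel columns grow to the right and rows downward; lengths in m; the calibration is good to about 2 mm. A picture is of the moment at which its call begins. There is no depth.
- finish_job(): hands the job in, once; it reports no verdict.
The state is a dict: "t": time; "joint_pos": joint angles; "qvel": joint speeds; "effort": joint torques, N m; "position": TCP position; "tool_rot": TCP orientation; "wrist_force": force on the tool from outside, world axes, zero at the start; "moment": the same for the moment, N m; "finger_gap": finger opening in m.
Only numpy, scipy, OpenCV 4.12 (cv2) and the standard library are available. Lean on these libraries where they do the work, as an engineer would, in place of code of your own. Each camera call takes 0.05 s, during which the arm holds its last target.

## Task

Take the stack apart and stand each steel casting ring, funnel up, inside the round dish of its own size: small ring in the small dish, medium in the medium, large in the large. The square stone block does not belong in any dish: lay it flat, right way up, in the middle of the square black pad. Set things down without dropping them or tipping them over, and leave the dropper bottle standing where it is.

Things in the scene. Friction and masses are not known exactly. Their poses are not given: they have to be found in the camera images.
- ring_small: Small casting ring: an upright solid cylinder, 30 mm in diameter and 32 mm high, bright steel sleeve filled with white investment that has a funnel-shaped hollow in its top face. Loose. Origin at the centre of its underside, z up along its axis. Starts on top of the medium ring. About 0.05 to 0.1 kg.
- ring_medium: Medium casting ring: an upright solid cylinder, 46 mm in diameter and 36 mm high, bright steel sleeve filled with white investment that has a funnel-shaped hollow in its top face. Loose. Origin at the centre of its underside, z up along its axis. Starts on top of the stone block. About 0.12 to 0.24 kg.
- stone_block: Rectangular beige stone block, 51 mm along its own x, 56 mm along its own y, 27 mm high, with two small pin marks. Loose, about 0.11 to 0.22 kg. Origin at the centre of its underside, z up. Starts in the stack, on the large ring and under the medium ring; its corners overhang the large ring by a few mm.
- ring_large: Large casting ring: an upright solid cylinder, 66 mm in diameter and 40 mm high, bright steel sleeve filled with white investment that has a funnel-shaped hollow in its top face. Loose. Origin at the centre of its underside, z up along its axis. Starts at the bottom of the stack, on the wooden board. About 0.24 to 0.48 kg.
- wood_board: Round light wooden board, 100 mm across and 10 mm thick, fixed to the bench; the stack starts on it. Not a place for anything at the end. Origin at the centre of its underside. The stack, from the bottom: large ring, stone block, medium ring, small ring, 135 mm high above the board, each up to about 4 mm off the centre of the one below.
- dish_small: Small round grey dish, fixed to the bench: inner diameter 44 mm, outer diameter 52 mm, rim 12 mm high, flat inner floor 5 mm above its underside. Origin at the centre of its underside, on the bench, z up. Place of the small ring.
- dish_medium: Medium round grey dish, fixed to the bench: inner diameter 60 mm, outer diameter 68 mm, rim 12 mm high, flat inner floor 5 mm above its underside. Origin at the centre of its underside, on the bench, z up. Place of the medium ring.
- dish_large: Large round grey dish, fixed to the bench: inner diameter 80 mm, outer diameter 88 mm, rim 12 mm high, flat inner floor 5 mm above its underside. Origin at the centre of its underside, on the bench, z up. Place of the large ring.
- square_pad: Flat black square rubber pad, 100 x 100 x 6 mm, fixed to the bench. Origin at the centre of its underside, on the bench, z up; its top is at 6 mm. Place of the stone block.
- dropper_bottle: Clear dropper bottle with a white top and a yellowish bottom, 35 mm across, 89 mm tall, standing loose on the bench. Bystander: leave it standing where it is. Origin at the centre of its underside, z up.
Mind the look-alikes: they are no part of the job. What is shaped like the ring_medium but orange or yellow is not meant.

How it is judged:
At the end, for the whole second after the job is handed in: Each ring stands upright (0.1 rad) on the floor of the dish of its size, within 10 mm of its centre; the stone block lies flat, right way up, on the pad within 15 mm of its centre; all released and at rest; the dropper bottle stands within 30 mm of where it was (horizontal distance between ring_small and dish_small below 0.01 m and z of ring_small in the frame of dish_small between 0.002 and 0.009 m and angle between each of ring_small, ring_medium, ring_large, stone_block's own z axis and vertical below 0.1 rad and linear speed of each of ring_small, ring_medium, ring_large, stone_block below 0.02 m/s and horizontal distance between ring_medium and dish_medium below 0.01 m and z of ring_medium in the frame of dish_medium between 0.002 and 0.009 m and horizontal distance between ring_large and dish_large below 0.01 m and z of ring_large in the frame of dish_large between 0.002 and 0.009 m and horizontal distance between stone_block and square_pad below 0.015 m and z of stone_block in the frame of square_pad between 0.003 and 0.01 m and angle between dropper_bottle's own z axis and vertical below 0.15 rad and distance of dropper_bottle from where it was at the start of the episode below 0.03 m); the robot touches nothing.
It fails at once if a ring or the block is let fall (moving faster than 0.6 m/s, out of the gripper) ((linear speed of ring_small above 0.6 m/s and contact force between the fingers and ring_small below 0.05 N) or (linear speed of ring_medium above 0.6 m/s and contact force between the fingers and ring_medium below 0.05 N) or (linear speed of stone_block above 0.6 m/s and contact force between the fingers and stone_block below 0.05 N) or (linear speed of ring_large above 0.6 m/s and contact force between the fingers and ring_large below 0.05 N)).
It fails at once if a ring or the block is tipped over (more than 40 degrees) (angle between any of ring_small, ring_medium, stone_block, ring_large's own z axis and vertical above 0.7 rad).
It fails at once if the dropper bottle is knocked over or pushed more than 30 mm (angle between dropper_bottle's own z axis and vertical above 0.5 rad or distance of dropper_bottle from where it was at the start of the episode above 0.03 m).
It also fails if it takes over 112 s, if anything falls off the work surface, if the arm or the gripper's body presses on something with over 40 N, if the wrist force passes 120 N, or if a joint passes its speed limit or range.

## Working session

There is one attempt and no reset: what is moved stays moved. The work goes in short steps, Python scripts to look and compute and a tool call to move; the robot and the scene stay as the last step left them, time stands still between calls to the robot, and variables do not carry over. Pictures are saved under pics/ and viewed, and the job is handed in when it is done.

Besides the shell and the picture viewer there is one more tool, called as a command line: name --argument value ..., lists and objects as JSON in quotes. drive_tool: Moves the arm, as the interface text tells. Its arguments: {"type":"object","properties":{"motion":{"type":"array"},"hand":{"type":"number"}},"required":["motion"]}

```bash
ls; mkdir -p pics
python3 - <<'E'
from station import *
import cv2
s=get_state()
for k in s: print(k,s[k])
for n in ["scene","top","wrist"]:
    f=grab_frame(n)
    cv2.imwrite(f"pics/{n}0.png",f["pixels"][:,:,::-1])
    print(n,{k:f[k] for k in f if k!="pixels"})
E
```

```text
pics
t 0.0
joint_pos [-1.14895785e+00  2.60720548e-01 -1.39404809e-01  1.17269891e+00
 -3.54075214e-05  1.57079892e+00]
qvel [-0.00091174  0.00074236 -0.00222129  0.00107095  0.00144023  0.00163735]
effort [-1.30487275e-03 -4.05678892e+01  2.53920597e+01  1.87721732e-02
 -2.21516484e-04 -1.36158016e-05]
position [ 0.21465883 -0.47834467  0.23043224]
tool_rot [-5.36124227e-04  8.39474439e-01 -5.43398231e-01 -8.60821608e-04]
wrist_force [-0.10792259  0.32174028  0.11900623]
moment [ 0.00337189 -0.00883267 -0.01095161]
finger_gap 0.08543949470179438
scene {'fx': 491.8334642337639, 'fy': 491.8334642337639, 'cx': 315.4232314617018, 'cy': 251.75136617342153, 'k1': -0.11302641648597969, 'rvec': array([ 2.16100532,  0.25154536, -0.15399701]), 'tvec': array([-0.52962326,  0.04020992,  1.07532219])}
top {'fx': 480.2802813716533, 'fy': 480.2802813716533, 'cx': 321.54470499237283, 'cy': 237.4319807389368, 'k1': -0.09865390429449329, 'rvec': array([ 2.20992492, -2.1433167 ,  0.15795712]), 'tvec': array([-0.01453433,  0.54397247,  1.09722128])}
wrist {'fx': 397.28123413443416, 'fy': 397.28123413443416, 'cx': 323.24103718922, 'cy': 241.85748131205406, 'k1': -0.0055224999527658004, 'rvec': array([-2.3999802 ,  1.55182124,  0.25634886]), 'tvec': array([-0.52517843, -0.04254582,  0.38042032])}
```

View pics/scene0.png

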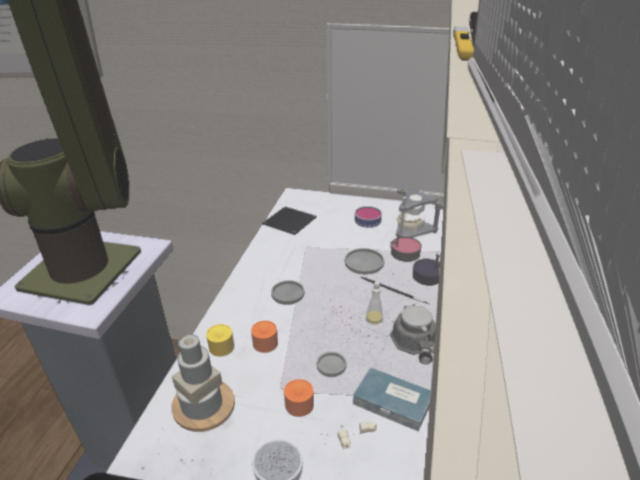

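View pics/top0.png

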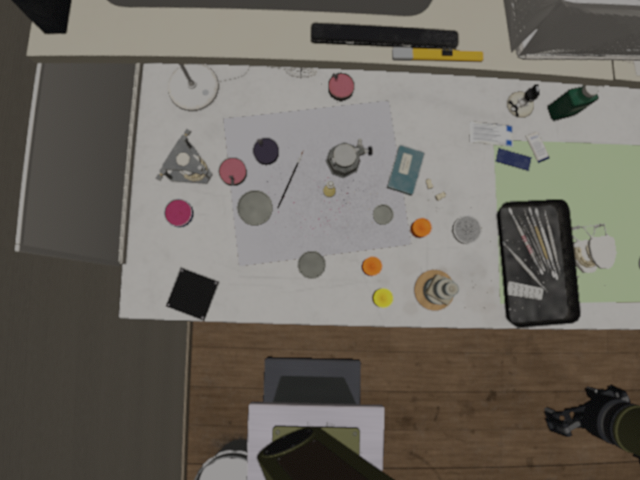

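View pics/wrist0.png

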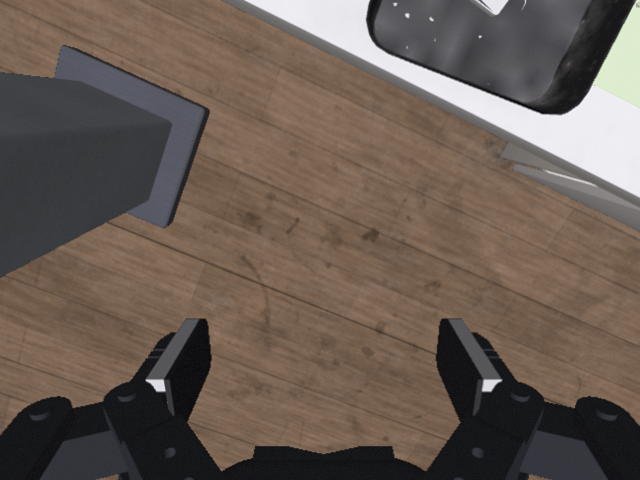

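The scene picture shows the stack at (200,375), small dish (331,363), medium dish (288,292), large dish (365,261), pad (290,220) and bottle (376,303). The top picture shows the stack at (437,290), dishes at (383,214), (311,264) and (255,207), pad (192,293) and bottle (329,190). The orange and yellow cups are at (421,228), (372,266) and (383,298).

```bash
cat > h.py <<'E'
import numpy as np, cv2
from station import *
def cam(f):
    R,_=cv2.Rodrigues(np.array(f["rvec"],float)); t=np.array(f["tvec"],float); return R,t
def slopes(f,uv):
    d=(np.atleast_2d(np.array(uv,float))-[f["cx"],f["cy"]])/[f["fx"],f["fy"]]
    s=d.copy()
    for _ in range(30): s=d/(1+f["k1"]*(s**2).sum(1,keepdims=True))
    return s
def onplane(f,uv,z):
    R,t=cam(f); s=slopes(f,uv); C=-R.T@t
    d=np.c_[s,np.ones(len(s))]@R
    return C+d*((z-C[2])/d[:,2])[:,None]
def proj(f,P):
    R,t=cam(f); c=np.atleast_2d(P)@R.T+t; s=c[:,:2]/c[:,2:]
    s=s*(1+f["k1"]*(s**2).sum(1,keepdims=True))
    return s*[f["fx"],f["fy"]]+[f["cx"],f["cy"]]
def crop(f,x0,y0,x1,y1,k,name):
    im=f["pixels"][y0:y1,x0:x1,::-1]
    cv2.imwrite("pics/"+name,cv2.resize(im,None,fx=k,fy=k,interpolation=cv2.INTER_CUBIC))
E
python3 - <<'E'
from h import *
f=grab_frame("top"); g=grab_frame("scene")
for n,x in(("top",f),("scene",g)):
    R,t=cam(x); print(n,-R.T@t)
for n,uv,z in [("stackbase",(433,290),.01),("stacktop",(448,288),.145),("small",(383,214),.01),("med",(311,264),.01),("large",(255,207),.01),("pad",(192,293),.006),("bottle",(329,190),0)]:
    print(n,onplane(f,[uv],z).round(3))
for n,uv,z in [("stacktop",(190,343),.145),("small",(331,363),.01),("med",(288,292),.01),("large",(365,261),.01),("pad",(290,220),.006),("bottle",(375,319),0)]:
    print(n,onplane(g,[uv],z).round(3))
crop(f,350,190,480,320,5,"t1.png"); crop(g,150,320,280,430,6,"s1.png")
crop(f,160,170,350,320,4,"t2.png");
E
```

```text
top [0.41508507 0.03476919 1.15174099]
scene [ 0.72946036 -0.71131395  0.63273652]
stackbase [[ 0.428 -0.269  0.01 ]]
stacktop [[ 0.432 -0.266  0.145]]
small [[ 0.609 -0.146  0.01 ]]
med [[0.482 0.025 0.01 ]]
large [[0.615 0.164 0.01 ]]
pad [[0.405 0.305 0.006]]
bottle [[ 0.665 -0.014  0.   ]]
stacktop [[ 0.435 -0.279  0.145]]
small [[ 0.609 -0.148  0.01 ]]
med [[0.484 0.019 0.01 ]]
large [[0.618 0.158 0.01 ]]
pad [[0.407 0.297 0.006]]
bottle [[ 0.665 -0.012  0.   ]]
```

View pics/t1.png

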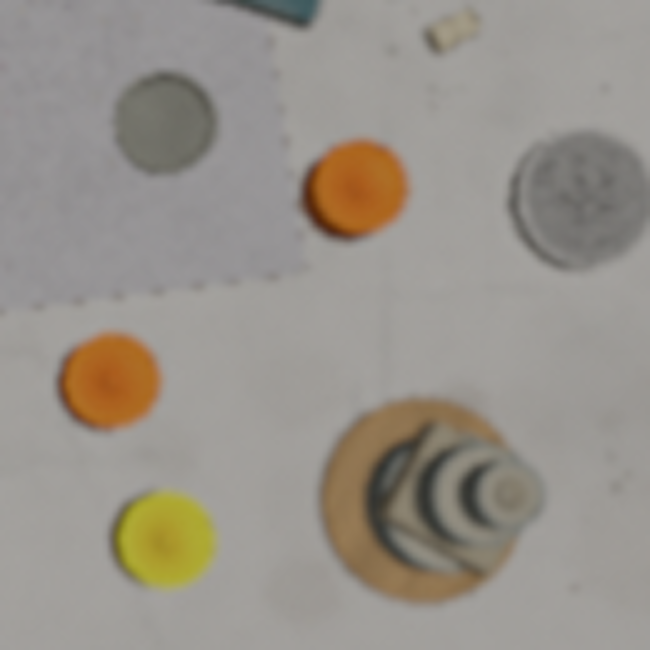

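View pics/s1.png

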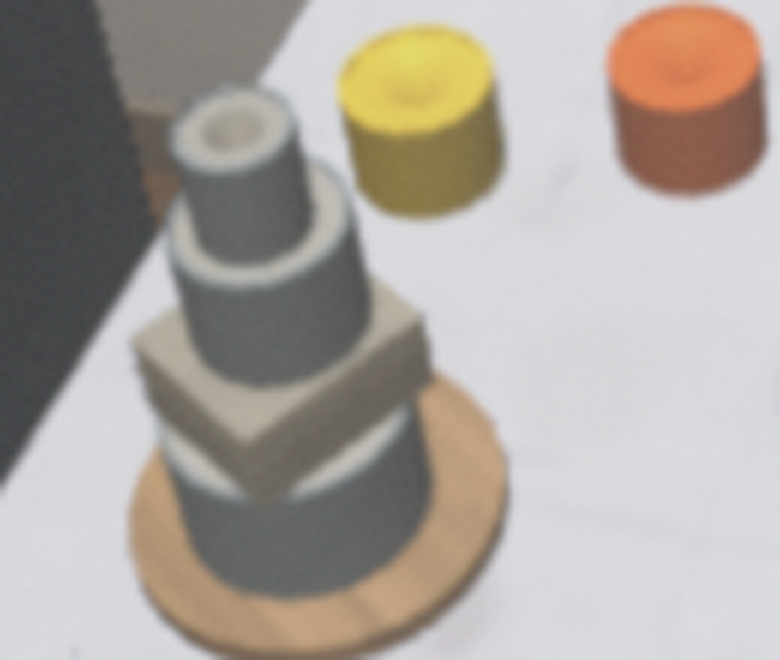

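View pics/t2.png

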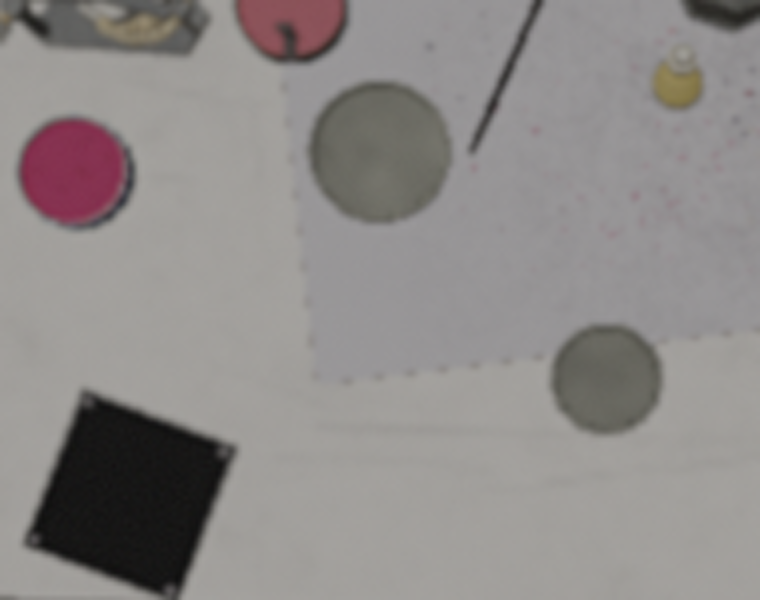

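Run:
```python
from h import *
f=grab_frame("top"); g=grab_frame("scene")
def fit(fr,c,r,name,z):
    im=fr["pixels"].astype(int); x0,y0=c[0]-r,c[1]-r
    p=im[y0:y0+2*r,x0:x0+2*r]
    lum=p.sum(2)/3; blue=p[:,:,2]-p[:,:,1]   # dish greenish: blue<green
    m=((blue<0)&(lum<135)).astype(np.uint8) if name!="pad" else (lum<70).astype(np.uint8)
    m=cv2.morphologyEx(m,cv2.MORPH_CLOSE,np.ones((5,5)))
    cs,_=cv2.findContours(m,cv2.RETR_EXTERNAL,cv2.CHAIN_APPROX_NONE)
    k=max(cs,key=cv2.contourArea)
    w=onplane(fr,k[:,0,:]+[x0,y0],z)[:,:2].astype(np.float32)
    if name=="pad":
        R=cv2.minAreaRect(w*1000); print(name,R)
    else:
        e=cv2.fitEllipse(w*1000); print(name,np.round(e[0],1),np.round(e[1],1))
print("exp dia 52,68,88")
for n,c,r in(("s",(383,214),18),("m",(311,264),20),("l",(255,207),26),("pad",(192,293),36)):
    fit(f,c,r,n,.012 if n!="pad" else .006)
for n,c,r in(("s",(331,363),22),("m",(288,292),22),("l",(365,261),25),("pad",(290,220),32)):
    fit(g,c,r,n,.012 if n!="pad" else .006)
for u in ((452.4,288.8),): print(onplane(f,[u],.145))
for u in ((189.3,341.5),): print(onplane(g,[u],.145))
# board from both
for fr,c,r in((f,(433,290),28),(g,(203,395),40)):
    p=fr["pixels"][c[1]-r:c[1]+r,c[0]-r:c[0]+r].astype(int)
    m=((p[:,:,0]-p[:,:,2])>45).astype(np.uint8)
    cs,_=cv2.findContours(m,cv2.RETR_EXTERNAL,cv2.CHAIN_APPROX_NONE)
    k=max(cs,key=cv2.contourArea); k=cv2.convexHull(k)
    w=onplane(fr,k[:,0,:]+[c[0]-r,c[1]-r],.01)[:,:2].astype(np.float32)
    print("board",cv2.fitEllipse(w*1000))
```

```text
exp dia 52,68,88
s [ 608.2 -144.8] [49.6 50.7]
m [481.4  24.1] [65.2 66.1]
l [614.6 161.1] [83.4 99.1]
pad ((391.8568420410156, 304.70111083984375), (139.3318328857422, 168.84727478027344), 2.107132911682129)
s [ 610.  -152.8] [44.8 49.7]
m [483.7  16.2] [57.8 62.8]
l [615.5 155.7] [79.  82.1]
pad ((393.6966247558594, 299.3337097167969), (86.74287414550781, 68.75100708007812), 69.43338012695312)
[[ 0.43039829 -0.27541193  0.145     ]]
[[ 0.43275636 -0.27678955  0.145     ]]
board ((429.6273193359375, -271.8404235839844), (94.24172973632812, 94.53950500488281), 49.878082275390625)
board ((430.42169189453125, -276.8464660644531), (96.12019348144531, 96.7453842163086), 154.90086364746094)
```

```bash
cat >> h.py <<'E'
def Rt(s):
    w,x,y,z=s["tool_rot"]
    from scipy.spatial.transform import Rotation as Ro
    return Ro.from_quat([x,y,z,w]).as_matrix()
def go(x,y,z,ang=None,frm=None):
    """shift in tool axes mm + yaw from measured pose to TCP (x,y,z) with tool x at world angle ang (mod pi)"""
    s=get_state(); R=Rt(s); d=R.T@(np.array([x,y,z])-s["position"])*1000
    a0=np.arctan2(R[1,0],R[0,0])
    yaw=0 if ang is None else -((ang-a0+np.pi/2)%np.pi-np.pi/2)
    print("t",s["t"],"pos",np.round(s["position"],4),"tilt",np.round(R[:,2],3),"xang",round(a0,3),"j6",round(s["joint_pos"][5],2),"F",np.round(s["wrist_force"],1),"gap",round(s["finger_gap"],4))
    print("  -> shift",d.round(1),"yaw",round(yaw,3))
E
python3 - <<'E'
from h import *
import station
print([k for k in dir(station) if not k.startswith('_')])
try: print(grasp_offset)
except Exception as e: print(e)
w=grab_frame("wrist");R,t=cam(w);C=-R.T@t
s=get_state();T=Rt(s)
print("cam in tool",T.T@(C-s["position"]),"axes",(T.T@R.T).round(3))
print("scene pos of tcp in wrist",proj(w,s["position"]))
go(.431,-.274,.30,0)
E
```

```text
['Unreachable', 'finish_job', 'get_state', 'grab_frame', 'grasp_offset']
0.0187
cam in tool [ 0.00095348 -0.08173825 -0.14273351] axes [[ 1.     0.001  0.001]
 [-0.001  0.948  0.32 ]
 [-0.    -0.32   0.948]]
scene pos of tcp in wrist [[320.62244771 320.18248491]]
t 0.4 pos [ 0.2149 -0.4789  0.2312] tilt [-0.  0. -1.] xang -1.149 j6 1.57 F [0.4 0.4 0.6] gap 0.0856
  -> shift [ -98.5 -281.1  -68.8] yaw -1.149
```

drive_tool --motion '[0, 0, -35, 0, 0, -10, -69, 0, -10, -40, -69, -0.06, -20, -75, -69, -0.12, -32, -110, -69, -0.18, -46, -150, -69, -0.25, -60, -190, -69, -0.33, -74, -225, -69, -0.42, -88, -255, -69, -0.5, -96, -275, -69, -0.56, -98.5, -281, -69, -0.58, -98.5, -281, -69, -0.58, -98.5, -281, -69, -0.58]' --hand 1

```text
t: 2.02
position: [0.4304, -0.2747, 0.3003]
tool_rot: [0.0, 0.96, -0.281, -0.0]
wrist_force: [-0.1, 0.2, 0.4]
finger_gap: 0.0856
```

Run:
```python
from h import *
go(.431,-.274,.30,-.57)
w=grab_frame("wrist"); cv2.imwrite("pics/w1.png",w["pixels"][:,:,::-1])
for z in(.145,.113,.077,.05,.01): print(z,proj(w,[[.431,-.274,z]]))
```

```text
t 2.025 pos [ 0.4304 -0.2747  0.3003] tilt [-0. -0. -1.] xang -0.57 j6 1.57 F [-0.1  0.2  0.4] gap 0.0856
  -> shift [ 0.1 -0.9  0.3] yaw -0.0
0.145 [[322.55789768 217.07326256]]
0.113 [[322.63207724 207.27231166]]
0.077 [[322.70110018 198.15337308]]
0.05 [[322.745107   192.33977902]]
0.01 [[322.80081113 184.98128364]]
```

View pics/w1.png

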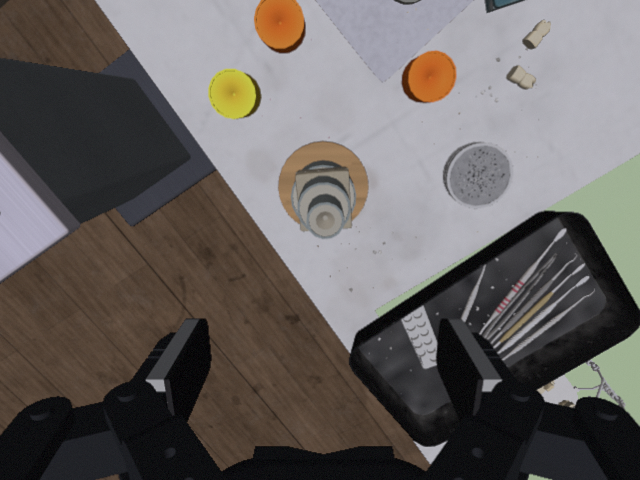

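The wrist picture shows the stack at (323,205): small ring top at (325,219), block roughly aligned with the jaws. Candidates that could be taken for the medium ring are orange (279,22), orange (430,77), yellow (234,93) and the grey speckled pot (478,174). I choose the bare steel and white stack on the wooden board, and check it in a crop.

Run:
```python
from h import *
w=grab_frame("wrist"); crop(w,265,130,385,250,6,"w1c.png")
for n,u,z in(("smalltop",(325,219),.145),("board",(323.5,185),.01)): print(n,onplane(w,[u],z).round(4))
p=w["pixels"].astype(int); m=((p[:,:,0]-p[:,:,2])>45).astype(np.uint8); m[:130]=0;m[245:]=0;m[:,:270]=0;m[:,380:]=0
m=cv2.morphologyEx(m,cv2.MORPH_OPEN,np.ones((3,3)))
cs,_=cv2.findContours(m,cv2.RETR_EXTERNAL,cv2.CHAIN_APPROX_NONE);k=max(cs,key=cv2.contourArea);k=cv2.convexHull(k)
k=k[k[:,0,1]<190]
print("board",cv2.fitEllipse((onplane(w,k[:,0,:],.01)[:,:2]*1000).astype(np.float32)))
```

```text
smalltop [[ 0.4318 -0.2764  0.145 ]]
board [[ 0.4316 -0.2745  0.01  ]]
board ((429.4300842285156, -276.2660217285156), (97.65379333496094, 98.06195831298828), 128.75094604492188)
```

View pics/w1c.png

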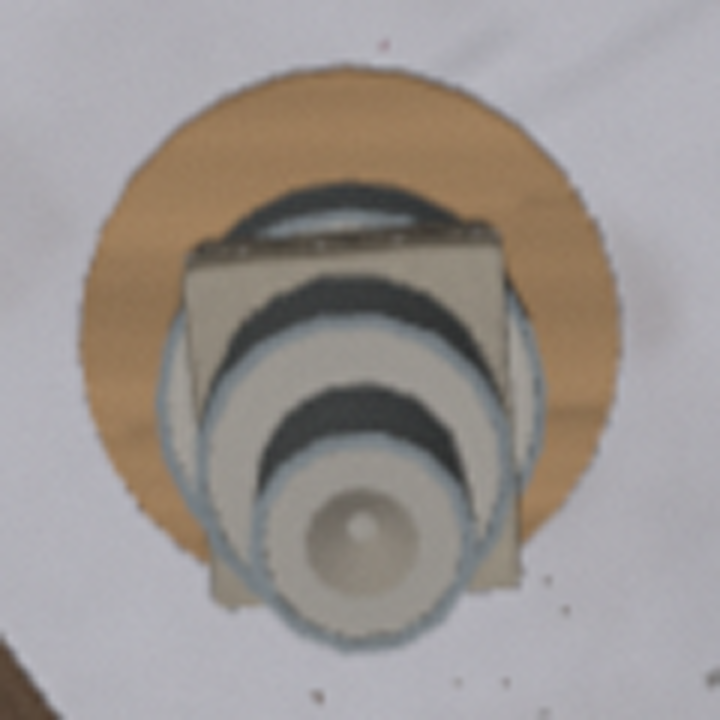

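The crop confirms a steel and white stack. Crop centres are small top (362,541), medium top (356,471), block top (355,424) and large top (354,402). The block is turned about -0.07 rad in the tool frame.

Run:
```python
from h import *
w=grab_frame("wrist")
c=lambda x,y:(265+x/6,130+y/6)
for n,u,z in(("small",c(362,541),.145),("med",c(356,471),.113),("block",c(355,424),.077),("large",c(354,402),.05)): print(n,onplane(w,[u],z).round(4))
q=onplane(w,[c(185,262),c(502,240),c(520,585),c(213,608)],.077)[:,:2]*1000
print("block corners",q.round(1),np.linalg.norm(q-np.roll(q,-1,0),axis=1)); d=q[1]-q[0];print("ang",np.arctan2(d[1],d[0]))
q=onplane(w,[c(253,541),c(472,541)],.145);print("dia",np.linalg.norm(q[0]-q[1]))
go(.4317,-.2773,.160,-.57)
go(.4317,-.2773,.118,-.57)
```

```text
small [[ 0.4315 -0.2773  0.145 ]]
med [[ 0.4317 -0.2757  0.113 ]]
block [[ 0.4309 -0.2768  0.077 ]]
large [[ 0.4295 -0.2787  0.05  ]]
block corners [[ 422.6 -241.4]
 [ 465.3 -264.7]
 [ 439.  -313.2]
 [ 395.4 -289.9]] [48.63347373 55.12301971 49.3939685  55.57510283]
ang -0.5006546697606273
dia 0.02838797708749202
t 2.175 pos [ 0.4305 -0.2747  0.3003] tilt [-0. -0. -1.] xang -0.57 j6 1.57 F [-0.   0.  -0.5] gap 0.0853
  -> shift [  2.4   1.5 140.3] yaw -0.0
t 2.175 pos [ 0.4305 -0.2747  0.3003] tilt [-0. -0. -1.] xang -0.57 j6 1.57 F [-0.   0.  -0.5] gap 0.0853
  -> shift [  2.4   1.5 182.3] yaw -0.0
```

drive_tool --motion '[2.4, 1.5, 25, -0.035, 2.4, 1.5, 60, -0.07, 2.4, 1.5, 95, -0.07, 2.4, 1.5, 125, -0.07, 2.4, 1.5, 145, -0.07, 2.4, 1.5, 162, -0.07, 2.4, 1.5, 174, -0.07, 2.4, 1.5, 181, -0.07, 2.4, 1.5, 182, -0.07, 2.4, 1.5, 182, -0.07]' --hand 1

```text
t: 3.42
position: [0.4325, -0.2769, 0.1188]
tool_rot: [0.0, 0.969, -0.247, 0.0]
wrist_force: [0.4, 0.6, -0.4]
finger_gap: 0.0854
```

Run:
```python
from h import *
go(.4317,-.2773,.118,-.5)
w=grab_frame("wrist"); cv2.imwrite("pics/w2.png",w["pixels"][:,:,::-1])
```

```text
t 3.425 pos [ 0.4325 -0.2769  0.1188] tilt [ 0.001 -0.    -1.   ] xang -0.499 j6 1.5 F [ 0.4  0.6 -0.4] gap 0.0854
  -> shift [-0.5  0.8  0.8] yaw 0.001
```

View pics/w2.png

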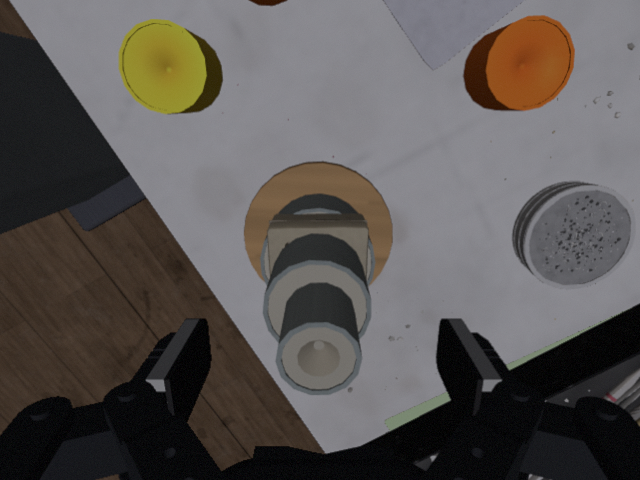

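The small ring top is at (320,358), centred between the pads at (195,355) and (455,355). I'll check its position, then close.

Run:
```python
from h import *
w=grab_frame("wrist"); print(onplane(w,[(319.5,358),(278,358),(361,358)],.145).round(4)); go(.4317,-.2773,.118,-.5)
```

```text
[[ 0.4319 -0.2769  0.145 ]
 [ 0.4193 -0.2701  0.145 ]
 [ 0.4444 -0.2837  0.145 ]]
t 3.525 pos [ 0.4327 -0.2769  0.1189] tilt [ 0.001 -0.001 -1.   ] xang -0.499 j6 1.5 F [0.7 0.9 0.7] gap 0.0855
  -> shift [-0.6  0.8  0.9] yaw 0.001
```

drive_tool --motion '[-0.5, 0, 0, 0, -0.5, 0, 0, 0, -0.5, 0, 0, 0, -0.5, 0, 0, 0, -0.5, 0, 0, 0, -0.5, 0, 0, 0, -0.5, 0, 0, 0, -0.5, 0, 0, 0]' --hand 0

```text
t: 4.53
position: [0.432, -0.2765, 0.1186]
tool_rot: [0.0, 0.969, -0.247, 0.0]
wrist_force: [-1.2, 0.5, 5.1]
finger_gap: 0.028
```

The ring is gripped (gap 28 mm). The small dish's rim would crowd the fingertips, so I'll re-grip 5 mm higher.

drive_tool --motion '[0, 0, 0, 0, 0, 0, 0, 0, 0, 0, -3, 0, 0, 0, -5, 0]' --hand 0.5

```text
t: 5.03
position: [0.4317, -0.2764, 0.1234]
tool_rot: [-0.0, 0.969, -0.247, -0.0]
wrist_force: [-0.5, -0.6, 0.0]
finger_gap: 0.0427
```

drive_tool --motion '[0, 0, 0, 0, 0, 0, 0, 0, 0, 0, 0, 0, 0, 0, 0, 0, 0, 0, 0, 0]' --hand 0

```text
t: 5.65
position: [0.4322, -0.2767, 0.1239]
tool_rot: [0.0, 0.969, -0.247, 0.001]
wrist_force: [-0.7, 0.4, 5.4]
finger_gap: 0.0284
```

drive_tool --motion '[0, 0, -4, 0, 0, 0, -12, 0, 0, 0, -25, 0, 0, 0, -45, 0, 0, 0, -60, 0, 0, 0, -65, 0, 0, 0, -65, 0]'

```text
t: 6.52
position: [0.4319, -0.2765, 0.1886]
tool_rot: [0.0, 0.969, -0.247, 0.0]
wrist_force: [-0.0, 0.3, -1.7]
finger_gap: 0.0278
```

Run:
```python
from h import *
w=grab_frame("wrist"); cv2.imwrite("pics/w3.png",w["pixels"][:,:,::-1])
go(.609,-.1455,.16,-.5)
```

```text
t 6.575 pos [ 0.4316 -0.2762  0.1881] tilt [-0.  0. -1.] xang -0.499 j6 1.5 F [-0.2  1.1 -0. ] gap 0.0282
  -> shift [  93.2 -199.7   28. ] yaw 0.001
```

View pics/w3.png

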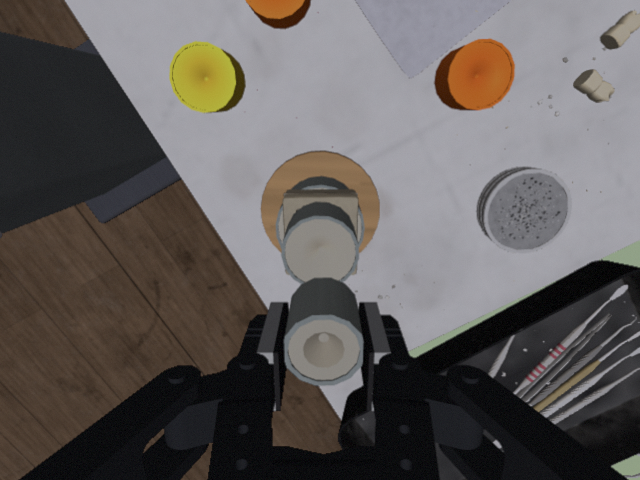

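Ring held upright at (323,345), and the medium ring stays in place at (320,250). Now to hover over the small dish.

drive_tool --motion '[3, -6, 0, 0, 10, -22, 0, 0, 22, -48, 0, 0, 36, -78, 0, 0, 51, -110, 0, 0, 66, -142, 0, 0, 79, -170, 0, 0, 88, -189, 0, 0, 92.5, -198, 10, 0, 93.2, -199.7, 20, 0, 93.2, -199.7, 20, 0, 93.2, -199.7, 20, 0]'

```text
t: 8.07
position: [0.6084, -0.1463, 0.1683]
tool_rot: [0.0, 0.969, -0.247, -0.0]
wrist_force: [0.9, -0.4, -0.1]
finger_gap: 0.028
```

Run:
```python
from h import *
w=grab_frame("wrist"); cv2.imwrite("pics/w4.png",w["pixels"][:,:,::-1])
go(.609,-.1455,.16,-.5); print(proj(w,[[.609,-.1455,.012]]))
```

```text
t 8.125 pos [ 0.6087 -0.1463  0.1686] tilt [ 0. -0. -1.] xang -0.5 j6 1.84 F [ 0.1 -0.7 -0.9] gap 0.0281
  -> shift [-0.1 -0.8  8.6] yaw -0.0
[[322.84711892 216.58310389]]
```

View pics/w4.png

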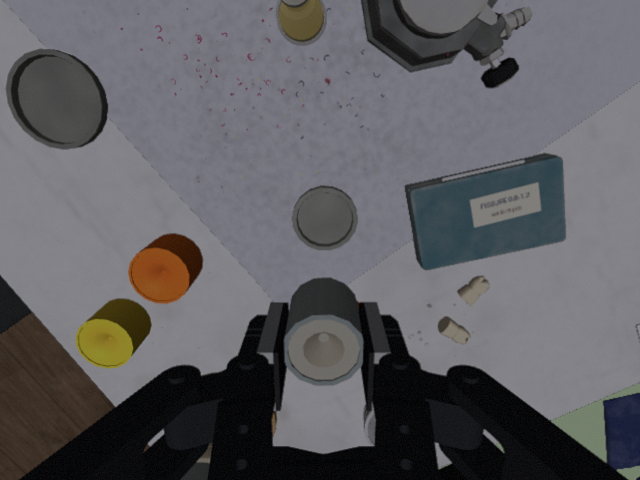

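The small dish is at (325,217), matching the prediction, and the medium dish is at (58,98). I'll fit them.

```bash
cat >> h.py <<'E'
def dishfit(w,c,r,z=.012):
    x0,y0=max(c[0]-r,0),max(c[1]-r,0); p=w["pixels"].astype(int)[y0:c[1]+r,x0:c[0]+r]
    m=((p[:,:,2]-p[:,:,1])<=3).astype(np.uint8)&(p.sum(2)<450).astype(np.uint8)
    m=cv2.morphologyEx(m,cv2.MORPH_OPEN,np.ones((3,3)))
    m=cv2.morphologyEx(m,cv2.MORPH_CLOSE,np.ones((7,7)))
    cs,_=cv2.findContours(m,cv2.RETR_EXTERNAL,cv2.CHAIN_APPROX_NONE);k=cv2.convexHull(max(cs,key=cv2.contourArea))
    q=k[:,0,:]+[x0,y0]; e=cv2.fitEllipse((onplane(w,q,z)[:,:2]*1000).astype(np.float32))
    print("px bbox",q.min(0),q.max(0),"centre",np.round(e[0],1),"dia",np.round(e[1],1)); return e
E
python3 - <<'E'
from h import *
w=grab_frame("wrist")
dishfit(w,(325,217),42); dishfit(w,(58,98),56)
crop(w,280,170,370,260,6,"w4c.png")
print(onplane(w,[(324.5,217),(293,217),(357,217)],.012))
E
```

```text
px bbox [292 186] [356 249] centre [ 609.2 -147.6] dia [50.8 51.7]
px bbox [ 2 49] [107 149] centre [483.3  20.3] dia [67.2 72.6]
[[ 0.61035264 -0.146535    0.012     ]
 [ 0.58880899 -0.13478718  0.012     ]
 [ 0.63258047 -0.15865425  0.012     ]]
```

View pics/w4c.png

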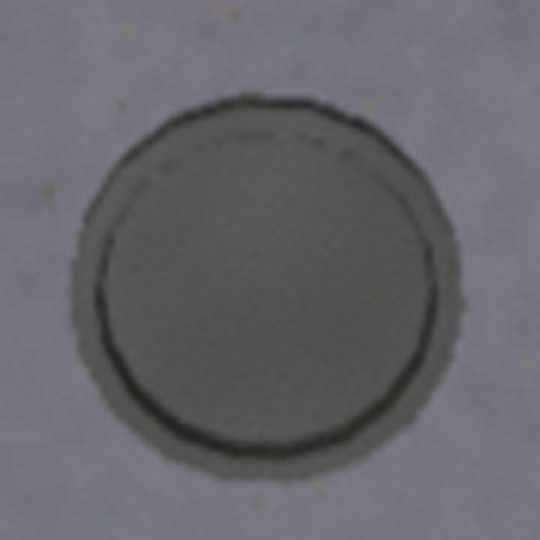

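Run:
```python
from h import *
go(.6095,-.147,.0185)
```

```text
t 8.175 pos [ 0.6089 -0.1462  0.1688] tilt [ 0.001 -0.    -1.   ] xang -0.5 j6 1.84 F [ 0.4  0.8 -0.8] gap 0.028
  -> shift [  0.8   0.4 150.3] yaw 0
```

drive_tool --motion '[0.8, 0.4, 15, 0, 0.8, 0.4, 45, 0, 0.8, 0.4, 78, 0, 0.8, 0.4, 106, 0, 0.8, 0.4, 126, 0, 0.8, 0.4, 138, 0, 0.8, 0.4, 145, 0, 0.8, 0.4, 149, 0, 0.8, 0.4, 150, 0, 0.8, 0.4, 150, 0]'

```text
t: 9.43
position: [0.6101, -0.1465, 0.0188]
tool_rot: [-0.0, 0.969, -0.247, 0.001]
wrist_force: [0.5, -0.5, -0.7]
finger_gap: 0.0279
```

drive_tool --motion '[0, 0, 0.7, 0, 0, 0, 1.4, 0, 0, 0, 2.1, 0, 0, 0, 2.5, 0, 0, 0, 2.5, 0]'

```text
t: 10.05
position: [0.6097, -0.1464, 0.0161]
tool_rot: [-0.0, 0.969, -0.247, 0.0]
wrist_force: [-2.1, 0.7, 3.1]
finger_gap: 0.0278
```

Run:
```python
from h import *
w=grab_frame("wrist"); cv2.imwrite("pics/w5.png",w["pixels"][:,:,::-1])
go(.6095,-.147,.0157)
```

```text
t 10.1 pos [ 0.6097 -0.1464  0.0161] tilt [ 0. -0. -1.] xang -0.499 j6 1.83 F [-0.8  0.7  1.9] gap 0.0277
  -> shift [0.1 0.6 0.4] yaw 0
```

View pics/w5.png

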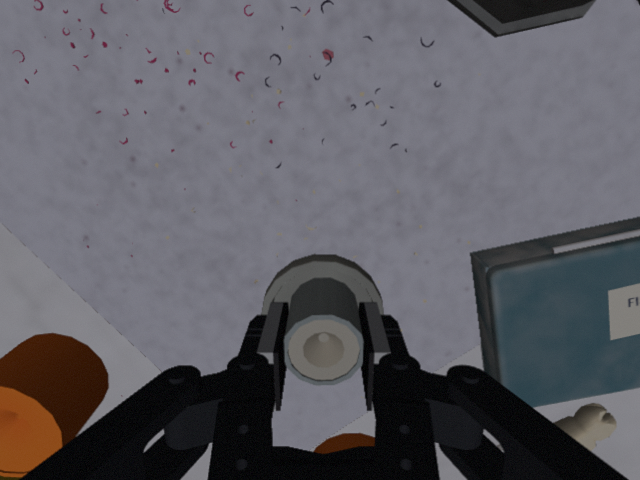

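The ring is inside the dish at (322,320) with a light touch (3 N). I'll release with a limited opening because of the teal box at (480,260).

drive_tool --motion '[0, 0, 0.4, 0, 0, 0, 0.4, 0, 0, 0, 0.4, 0, 0, 0, 0.4, 0]' --hand 0.55

```text
t: 10.6
position: [0.6097, -0.1464, 0.0153]
tool_rot: [0.0, 0.969, -0.247, -0.0]
wrist_force: [0.1, -0.4, 0.3]
finger_gap: 0.047
```

drive_tool --motion '[0, 0, -3, 0, 0, 0, -10, 0, 0, 0, -25, 0, 0, 0, -55, 0, 0, 0, -95, 0, 0, 0, -135, 0, 0, 0, -165, 0, 0, 0, -180, 0, 0, 0, -184, 0, 0, 0, -184, 0]'

```text
t: 11.85
position: [0.6092, -0.1463, 0.1986]
tool_rot: [0.0, 0.969, -0.247, -0.001]
wrist_force: [0.5, -0.8, 0.2]
finger_gap: 0.0473
```

Run:
```python
from h import *
w=grab_frame("wrist"); cv2.imwrite("pics/w6.png",w["pixels"][:,:,::-1])
go(.4315,-.2765,.20,-.5)
```

```text
t 11.9 pos [ 0.6089 -0.1462  0.1981] tilt [-0.002  0.001 -1.   ] xang -0.499 j6 1.83 F [ 0.2  0.2 -0.3] gap 0.047
  -> shift [-93.4 199.3  -1.6] yaw 0.001
```

View pics/w6.png

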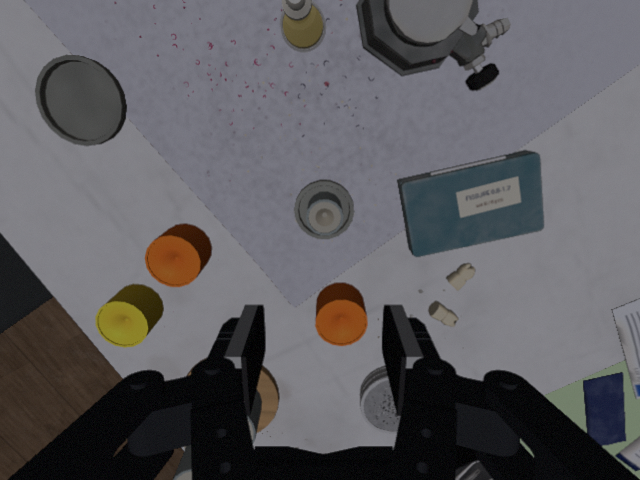

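The small ring stands in its dish at (325,213). Back to the stack.

drive_tool --motion '[-3, 6, 0, 0, -11, 24, 0, 0, -24, 52, 0, 0, -39, 83, 0, 0, -55, 117, 0, 0, -69, 148, 0, 0, -81, 173, 0, 0, -89, 190, 0, 0, -92.5, 197.5, 0, 0, -93.4, 199.3, 0, 0, -93.4, 199.3, 0, 0]' --hand 1

```text
t: 13.28
position: [0.4328, -0.2765, 0.1994]
tool_rot: [-0.0, 0.969, -0.247, 0.0]
wrist_force: [0.5, -0.2, -0.2]
finger_gap: 0.0853
```

Run:
```python
from h import *
w=grab_frame("wrist"); cv2.imwrite("pics/w7.png",w["pixels"][:,:,::-1])
go(.4315,-.2765,.20,-.5); crop(w,240,150,400,300,5,"w7c.png")
```

```text
t 13.325 pos [ 0.4329 -0.2764  0.1994] tilt [ 0.  0. -1.] xang -0.498 j6 1.5 F [ 0.2  0.4 -1.4] gap 0.0853
  -> shift [-1.2  0.8 -0.6] yaw 0.002
```

View pics/w7c.png

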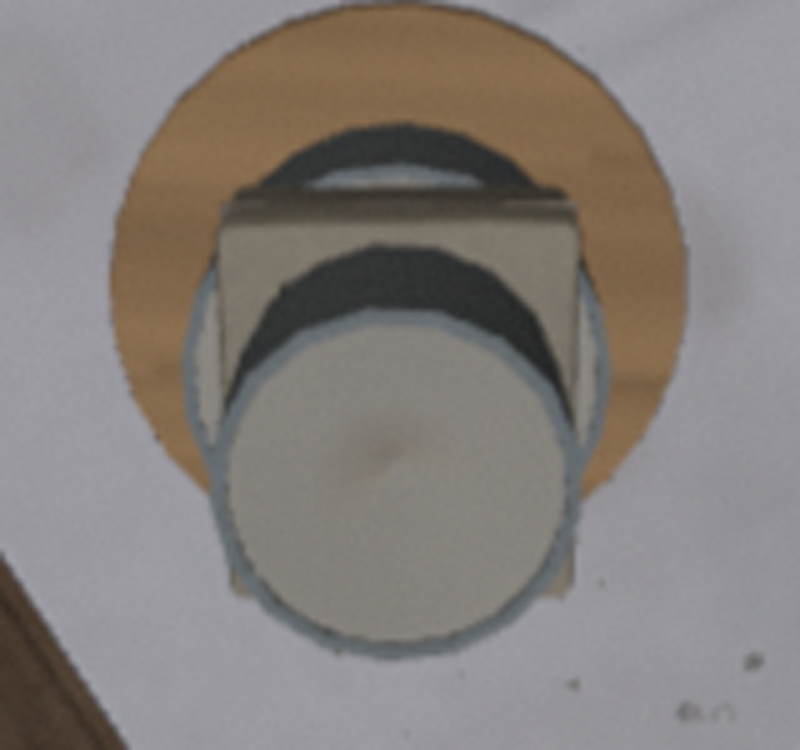

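The medium ring top is at crop (395,484). The block's edges are parallel to the jaws, spanning crop x 220–580.

Run:
```python
from h import *
w=grab_frame("wrist"); c=lambda x,y:(240+x/5,150+y/5)
m=onplane(w,[c(395,484),c(210,484),c(580,484)],.113); print(m.round(4),np.linalg.norm(m[1]-m[2]))
print("block edges mid",onplane(w,[c(400,223)],.077),"large",onplane(w,[c(396,376)],.05))
go(m[0,0],m[0,1],.087,-.5)
```

```text
[[ 0.4315 -0.2748  0.113 ]
 [ 0.4116 -0.264   0.113 ]
 [ 0.4514 -0.2856  0.113 ]] 0.04524252239523507
block edges mid [[ 0.44368906 -0.25320427  0.077     ]] large [[ 0.42885905 -0.27863718  0.05      ]]
t 13.375 pos [ 0.4329 -0.2763  0.1993] tilt [ 0.  0. -1.] xang -0.498 j6 1.5 F [ 0.8 -0.4  0.5] gap 0.0854
  -> shift [ -2.   -0.6 112.3] yaw 0.002
```

drive_tool --motion '[-2, -0.6, 15, 0, -2, -0.6, 40, 0, -2, -0.6, 65, 0, -2, -0.6, 86, 0, -2, -0.6, 100, 0, -2, -0.6, 108, 0, -2, -0.6, 112, 0, -2, -0.6, 112, 0, -2, -0.6, 112, 0]'

```text
t: 14.5
position: [0.4312, -0.2755, 0.088]
tool_rot: [0.0, 0.969, -0.247, 0.001]
wrist_force: [0.4, 0.1, -0.7]
finger_gap: 0.0855
```

Run:
```python
from h import *
w=grab_frame("wrist"); cv2.imwrite("pics/w8.png",w["pixels"][:,:,::-1])
go(.4315,-.2748,.087,-.5)
```

```text
t 14.55 pos [ 0.4312 -0.2755  0.088 ] tilt [ 0.001 -0.001 -1.   ] xang -0.499 j6 1.5 F [-0.  -0.7 -0. ] gap 0.0856
  -> shift [-0.1 -0.8  1. ] yaw 0.001
```

View pics/w8.png

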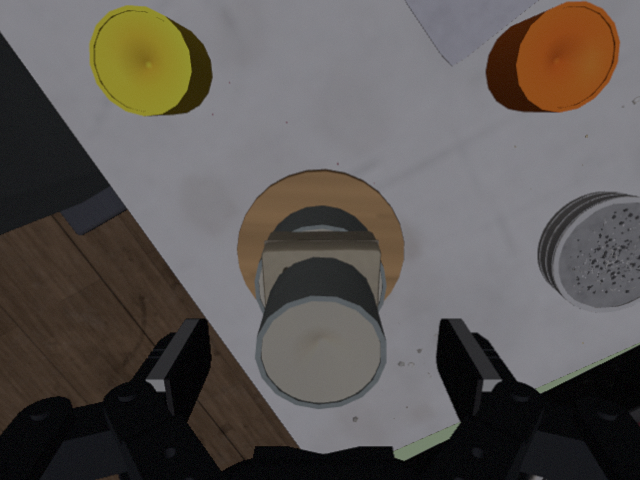

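The ring is centred at (321,348) between the pads. Close and lift.

drive_tool --motion '[0, 0, 0, 0, 0, 0, 0, 0, 0, 0, 0, 0, 0, 0, 0, 0, 0, 0, 0, 0, 0, 0, 0, 0, 0, 0, 0, 0]' --hand 0

```text
t: 15.42
position: [0.4309, -0.2753, 0.0879]
tool_rot: [0.0, 0.969, -0.247, 0.0]
wrist_force: [-1.2, 0.6, 4.7]
finger_gap: 0.0446
```

drive_tool --motion '[0, 0, -3, 0, 0, 0, -10, 0, 0, 0, -25, 0, 0, 0, -45, 0, 0, 0, -65, 0, 0, 0, -76, 0, 0, 0, -80, 0, 0, 0, -80, 0]'

```text
t: 16.42
position: [0.4307, -0.2751, 0.1673]
tool_rot: [-0.0, 0.969, -0.247, -0.0]
wrist_force: [-0.4, 0.3, -1.5]
finger_gap: 0.0441
```

Run:
```python
from h import *
w=grab_frame("wrist"); cv2.imwrite("pics/w9.png",w["pixels"][:,:,::-1])
go(.483,.0215,.168,-.1)
```

```text
t 16.475 pos [ 0.4305 -0.275   0.1669] tilt [-0.001  0.    -1.   ] xang -0.499 j6 1.5 F [-0.3 -1.  -2. ] gap 0.0442
  -> shift [ -95.8 -285.5   -1. ] yaw -0.399
```

View pics/w9.png

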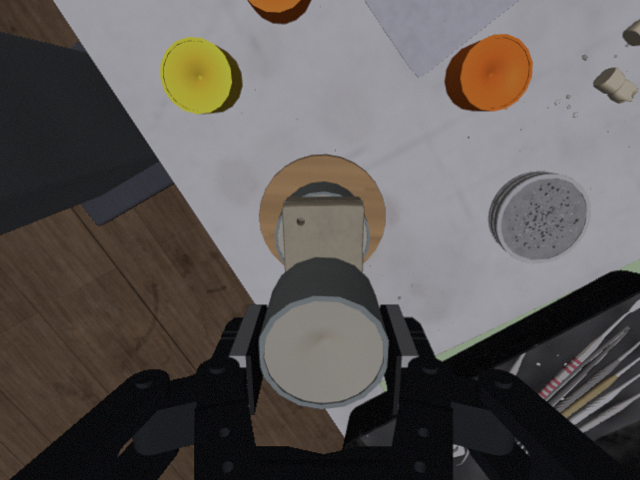

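The medium ring is held at (323,350) and the block is undisturbed. Now to the medium dish.

drive_tool --motion '[-3, -8, 0, 0, -11, -32, 0, -0.03, -22, -66, 0, -0.08, -35, -105, 0, -0.14, -48, -145, 0, -0.2, -62, -185, 0, -0.27, -75, -223, 0, -0.33, -85, -253, 0, -0.37, -92, -275, 0, -0.4, -95.5, -284, 0, -0.4, -95.8, -285.5, 0, -0.4, -95.8, -285.5, 0, -0.4]'

```text
t: 17.98
position: [0.483, 0.0208, 0.1672]
tool_rot: [0.0, 0.999, -0.05, -0.0]
wrist_force: [-0.6, -0.5, -2.6]
finger_gap: 0.0441
```

Run:
```python
from h import *
w=grab_frame("wrist"); cv2.imwrite("pics/w10.png",w["pixels"][:,:,::-1])
go(.483,.0215,.020,-.1); 
u=proj(w,[[.483,.0215,.012]])[0];print(u)
dishfit(w,tuple(u.astype(int)),56)
```

```text
t 18.025 pos [0.4831 0.0206 0.1673] tilt [-0. -0. -1.] xang -0.1 j6 1.71 F [-0.6 -1.  -1.9] gap 0.0439
  -> shift [-1.000e-01 -9.000e-01  1.473e+02] yaw -0.0
[323.06722469 217.09372098]
px bbox [279 173] [364 272] centre [480.5   5.9] dia [ 72.5 103.2]
```

View pics/w10.png

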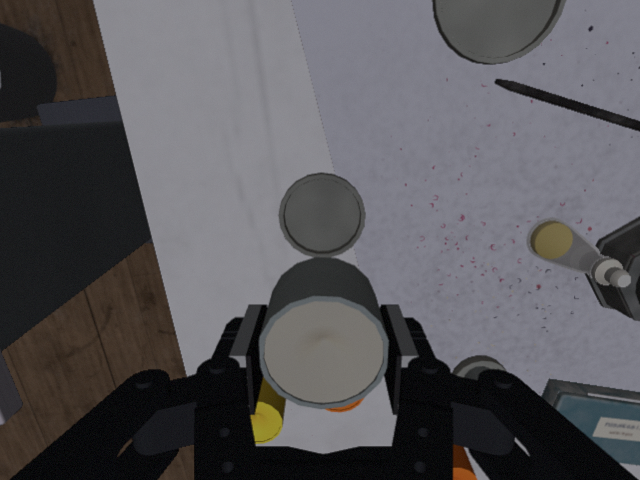

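Run:
```python
from h import *
w=grab_frame("wrist")
a=onplane(w,[(322,214.7),(279,215),(365,215),(322,173)],.012); print(a.round(4),np.linalg.norm(a[1]-a[2]))
go(a[0,0],a[0,1],.0185,-.1)
```

```text
[[0.4824 0.0233 0.012 ]
 [0.4493 0.0264 0.012 ]
 [0.5155 0.0198 0.012 ]
 [0.4857 0.0554 0.012 ]] 0.06659306560358048
t 18.075 pos [0.4831 0.0206 0.1674] tilt [-0. -0. -1.] xang -0.1 j6 1.71 F [-0.8 -0.  -2.1] gap 0.0447
  -> shift [ -0.9  -2.7 148.9] yaw -0.0
```

drive_tool --motion '[-0.5, -2, 15, 0, -0.8, -2, 45, 0, -0.8, -2, 78, 0, -0.8, -2, 106, 0, -0.8, -2, 126, 0, -0.8, -2, 138, 0, -0.8, -2, 145, 0, -0.8, -2, 148, 0, -0.8, -2, 149, 0, -0.8, -2, 149, 0]'

```text
t: 19.32
position: [0.4832, 0.0235, 0.0189]
tool_rot: [-0.0, 0.999, -0.049, 0.0]
wrist_force: [0.1, -0.1, -1.1]
finger_gap: 0.0444
```

drive_tool --motion '[0, 0, 0.7, 0, 0, 0, 1.4, 0, 0, 0, 2.1, 0, 0, 0, 2.6, 0, 0, 0, 2.6, 0]'

```text
t: 19.95
position: [0.4827, 0.0234, 0.0161]
tool_rot: [-0.0, 0.999, -0.049, 0.0]
wrist_force: [-1.6, 0.2, 3.6]
finger_gap: 0.0443
```

Run:
```python
from h import *
w=grab_frame("wrist"); cv2.imwrite("pics/w11.png",w["pixels"][:,:,::-1])
go(.4824,.0225,.0159,-.1)
```

```text
t 20.0 pos [0.4827 0.0234 0.0161] tilt [ 0.  0. -1.] xang -0.099 j6 1.72 F [-1.4  0.3  3.6] gap 0.0441
  -> shift [-0.2  1.   0.2] yaw 0.001
```

View pics/w11.png

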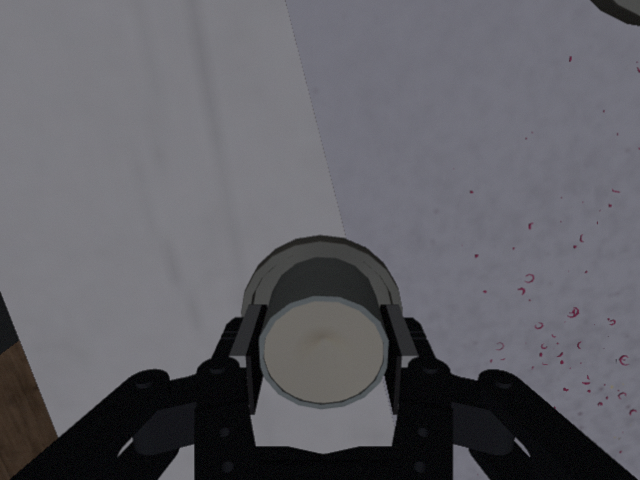

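The ring is inside the dish at (322,310) and touching the floor (net 5–6 N). Release.

drive_tool --motion '[0, 0, 0, 0, 0, 0, 0, 0, 0, 0, 0, 0, 0, 0, 0, 0]' --hand 0.75

```text
t: 20.5
position: [0.4827, 0.0234, 0.0157]
tool_rot: [-0.0, 0.999, -0.049, -0.0]
wrist_force: [-0.6, 0.2, 0.6]
finger_gap: 0.0641
```

drive_tool --motion '[0, 0, -3, 0, 0, 0, -10, 0, 0, 0, -25, 0, 0, 0, -55, 0, 0, 0, -95, 0, 0, 0, -130, 0, 0, 0, -150, 0, 0, 0, -155, 0, 0, 0, -155, 0]'

```text
t: 21.62
position: [0.4826, 0.0234, 0.1707]
tool_rot: [-0.0, 0.999, -0.049, 0.0]
wrist_force: [-0.5, -0.5, -0.1]
finger_gap: 0.0639
```

Run:
```python
from h import *
w=grab_frame("wrist"); cv2.imwrite("pics/w12.png",w["pixels"][:,:,::-1])
go(.4315,-.277,.17,-.5)
```

```text
t 21.675 pos [0.4821 0.0234 0.1702] tilt [-0.001 -0.    -1.   ] xang -0.099 j6 1.72 F [ 0.2 -0.2 -0. ] gap 0.0637
  -> shift [-2.070e+01  3.039e+02  2.000e-01] yaw 0.401
```

View pics/w12.png

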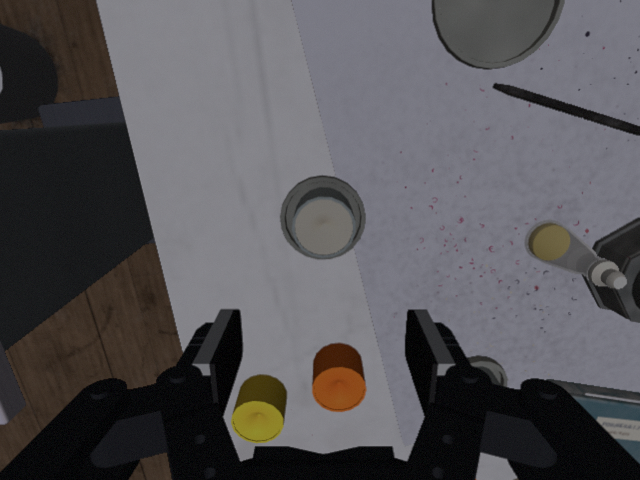

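The medium ring stands in its dish at (323,220). Back to the stack for the block.

drive_tool --motion '[-1, 8, 0, 0, -3, 33, 0, 0.03, -5, 68, 0, 0.08, -8, 110, 0, 0.14, -11, 152, 0, 0.2, -14, 195, 0, 0.27, -16, 235, 0, 0.33, -18, 268, 0, 0.38, -20, 292, 0, 0.4, -20.5, 302, 0, 0.4, -20.7, 303.9, 0, 0.4, -20.7, 303.9, 0, 0.4]' --hand 1

```text
t: 23.18
position: [0.4319, -0.2762, 0.1705]
tool_rot: [-0.0, 0.969, -0.247, -0.0]
wrist_force: [-0.0, 0.4, -0.3]
finger_gap: 0.0853
```

Run:
```python
from h import *
w=grab_frame("wrist"); cv2.imwrite("pics/w13.png",w["pixels"][:,:,::-1])
go(.4315,-.277,.17,-.5); crop(w,240,140,400,300,5,"w13c.png")
```

```text
t 23.225 pos [ 0.4321 -0.2761  0.1706] tilt [-0.     0.001 -1.   ] xang -0.498 j6 1.5 F [-0.4 -0.2 -0.4] gap 0.0858
  -> shift [-0.1  1.   0.6] yaw 0.002
```

View pics/w13c.png

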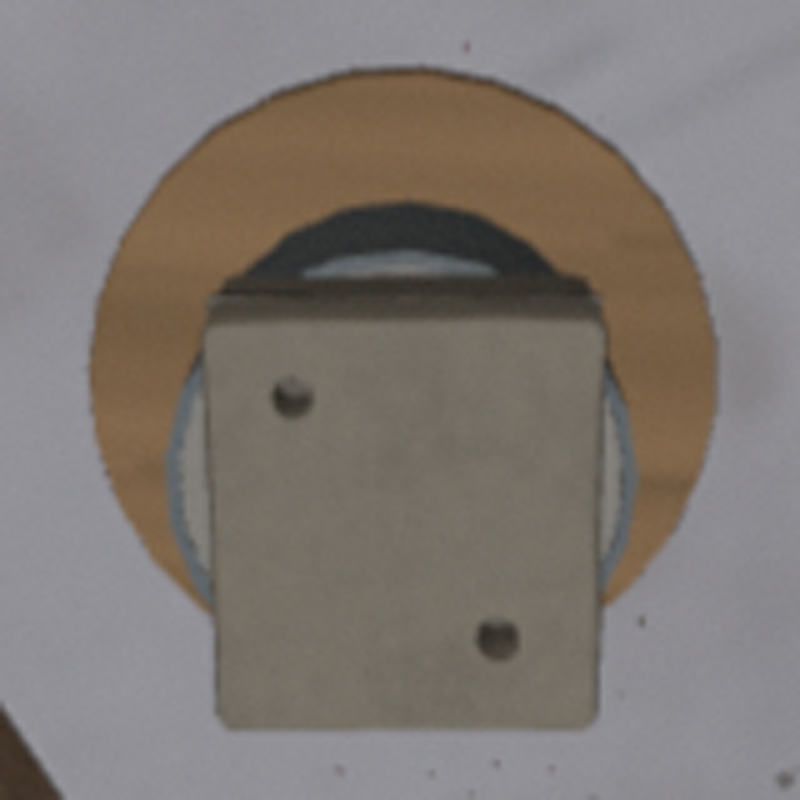

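Block top face centre is at crop (406,525), square to the jaws, with the two pin marks facing up.

Run:
```python
from h import *
w=grab_frame("wrist"); c=lambda x,y:(240+x/5,140+y/5)
q=onplane(w,[c(207,322),c(603,320),c(598,728),c(217,730)],.077)[:,:2]; print((q*1000).round(1),np.linalg.norm(q-np.roll(q,-1,0),axis=1)*1000,q.mean(0))
d=q[1]-q[0];e=q[2]-q[3];print(np.arctan2(d[1],d[0]),np.arctan2(e[1],e[0]))
print("large",onplane(w,[c(401,485)],.05), "n",onplane(w,[c(168,485),c(635,485)],.05))
m=q.mean(0); go(m[0],m[1],.0545)
```

```text
[[ 422.3 -241.8]
 [ 464.8 -264.6]
 [ 439.7 -312.9]
 [ 395.9 -289.5]] [48.22012472 54.44090554 49.73076215 54.48301828] [ 0.43067029 -0.27719772]
-0.49171676537124087 -0.4909060957650023
large [[ 0.42870156 -0.27896567  0.05      ]] n [[ 0.40013956 -0.26348048  0.05      ]
 [ 0.45737914 -0.2945129   0.05      ]]
t 23.275 pos [ 0.4322 -0.2761  0.1708] tilt [-0.  0. -1.] xang -0.498 j6 1.5 F [-0.2 -0.1 -0.4] gap 0.0855
  -> shift [ -0.7   1.7 116.3] yaw 0
```

drive_tool --motion '[-0.7, 1.7, 15, 0, -0.7, 1.7, 42, 0, -0.7, 1.7, 68, 0, -0.7, 1.7, 90, 0, -0.7, 1.7, 104, 0, -0.7, 1.7, 112, 0, -0.7, 1.7, 116, 0, -0.7, 1.7, 116, 0, -0.7, 1.7, 116, 0]'

```text
t: 24.4
position: [0.4311, -0.2784, 0.0554]
tool_rot: [0.0, 0.969, -0.247, 0.001]
wrist_force: [-0.3, -0.3, -0.3]
finger_gap: 0.0857
```

Run:
```python
from h import *
w=grab_frame("wrist"); cv2.imwrite("pics/w14.png",w["pixels"][:,:,::-1])
go(.4307,-.2772,.0545)
```

```text
t 24.45 pos [ 0.4311 -0.2784  0.0554] tilt [ 0.001 -0.001 -1.   ] xang -0.499 j6 1.5 F [ 0.4 -0.3  0.2] gap 0.0853
  -> shift [-0.9 -0.9  0.9] yaw 0
```

View pics/w14.png

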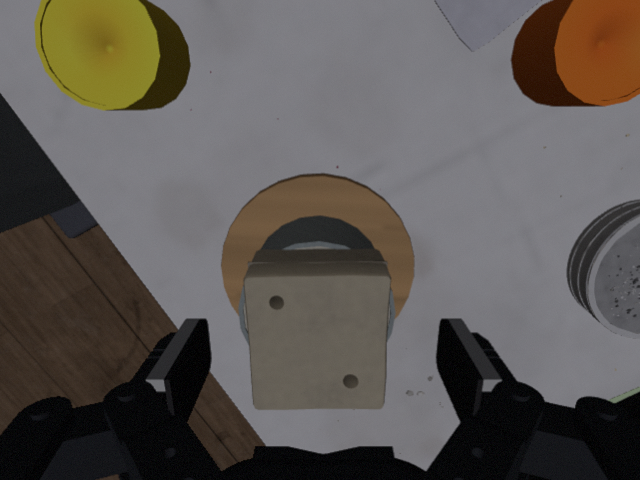

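The block is centred at (318,340) between the pads. Close and lift.

drive_tool --motion '[-0.7, -0.7, 0, 0, -0.7, -0.7, 0, 0, -0.7, -0.7, 0, 0, -0.7, -0.7, 0, 0, -0.7, -0.7, 0, 0, -0.7, -0.7, 0, 0, -0.7, -0.7, 0, 0]' --hand 0

```text
t: 25.32
position: [0.4308, -0.2774, 0.0553]
tool_rot: [0.0, 0.969, -0.247, 0.0]
wrist_force: [-0.4, -0.2, 4.9]
finger_gap: 0.0493
```

drive_tool --motion '[0, 0, -3, 0, 0, 0, -10, 0, 0, 0, -25, 0, 0, 0, -50, 0, 0, 0, -75, 0, 0, 0, -90, 0, 0, 0, -95, 0, 0, 0, -95, 0]'

```text
t: 26.32
position: [0.4303, -0.2771, 0.1497]
tool_rot: [-0.0, 0.969, -0.247, -0.0]
wrist_force: [-1.5, -1.1, -2.7]
finger_gap: 0.0493
```

Run:
```python
from h import *
w=grab_frame("wrist"); cv2.imwrite("pics/w15.png",w["pixels"][:,:,::-1])
go(.4055,.3,.15,.4)
```

```text
t 26.375 pos [ 0.43   -0.2769  0.1492] tilt [-0.001  0.001 -1.   ] xang -0.499 j6 1.5 F [ 0.  -0.3 -0.9] gap 0.0497
  -> shift [-2.976e+02 -4.948e+02 -4.000e-01] yaw -0.899
```

View pics/w15.png

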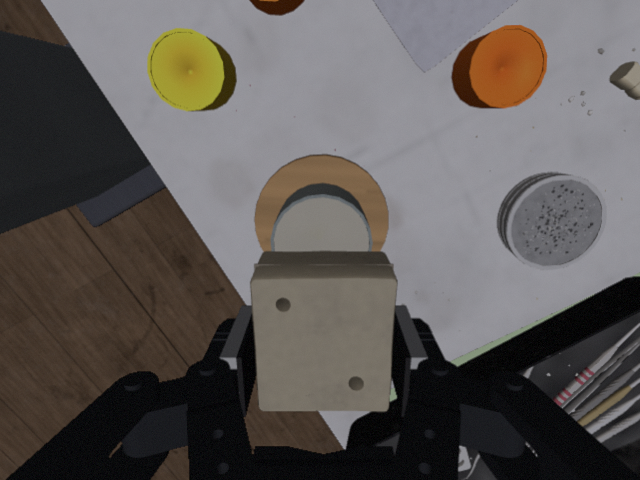

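drive_tool --motion '[-5, -8, 0, -0.01, -18, -30, 0, -0.05, -37, -62, 0, -0.1, -59, -98, 0, -0.17, -82, -137, 0, -0.24, -107, -178, 0, -0.32, -132, -220, 0, -0.4, -158, -262, 0, -0.48, -183, -304, 0, -0.56, -208, -346, 0, -0.64, -232, -386, 0, -0.72, -254, -423, 0, -0.79, -273, -454, 0, -0.84, -287, -477, 0, -0.88, -295, -491, 0, -0.9, -297.6, -494.8, 0, -0.9, -297.6, -494.8, 0, -0.9, -297.6, -494.8, 0, -0.9]'

```text
t: 28.62
position: [0.4057, 0.2987, 0.1497]
tool_rot: [0.0, 0.98, 0.199, -0.0]
wrist_force: [-0.4, -0.1, -1.9]
finger_gap: 0.0497
```

Run:
```python
from h import *
w=grab_frame("wrist"); cv2.imwrite("pics/w16.png",w["pixels"][:,:,::-1])
go(.4055,.3,.15,.4); print(proj(w,[[.4055,.3,.006]]))
```

```text
t 28.675 pos [0.4058 0.2988 0.1498] tilt [-0. -0. -1.] xang 0.4 j6 1.81 F [-0.3  0.2 -1.9] gap 0.0497
  -> shift [ 0.2 -1.3 -0.2] yaw -0.0
[[324.38664979 220.54720287]]
```

View pics/w16.png

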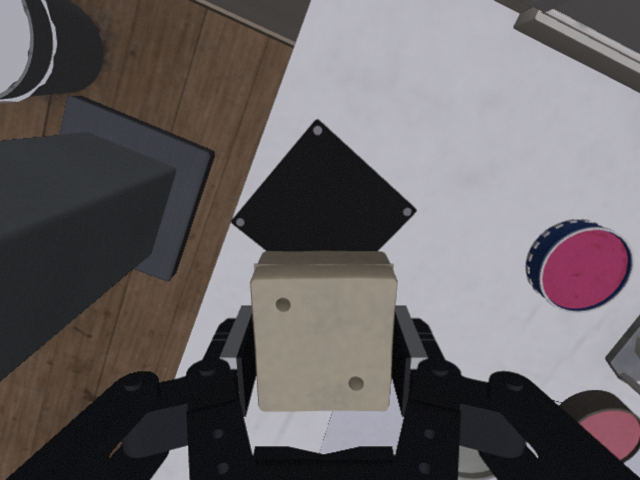

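The pad's corners show at (232,221), (416,210) and (318,119), so its centre is about (324,216).

Run:
```python
from h import *
w=grab_frame("wrist")
q=onplane(w,[(232,221),(318,119),(416,210)],.006)[:,:2]; print(q.round(4),np.linalg.norm(q[0]-q[1]),np.linalg.norm(q[2]-q[1]),"diag",np.linalg.norm(q[0]-q[2]))
m=(q[0]+q[2])/2; print(m); go(m[0],m[1],.014)
```

```text
[[0.3421 0.2728]
 [0.3732 0.3652]
 [0.465  0.334 ]] 0.09751909388807307 0.09692184029813433 diag 0.13731411870134103
[0.4035269  0.30340591]
t 28.725 pos [0.4059 0.2989 0.1499] tilt [-0. -0. -1.] xang 0.4 j6 1.81 F [ 0.1  0.1 -1.4] gap 0.0494
  -> shift [ -0.4  -5.1 135.9] yaw 0
```

drive_tool --motion '[-0.2, -3, 14, 0, -0.4, -5, 40, 0, -0.4, -5, 70, 0, -0.4, -5, 96, 0, -0.4, -5, 114, 0, -0.4, -5, 126, 0, -0.4, -5, 132, 0, -0.4, -5, 135, 0, -0.4, -5, 136, 0, -0.4, -5, 136, 0]'

```text
t: 29.98
position: [0.4039, 0.3044, 0.0142]
tool_rot: [-0.0, 0.98, 0.199, 0.0]
wrist_force: [0.0, -0.3, -0.8]
finger_gap: 0.0493
```

drive_tool --motion '[0, 0, 0.8, 0, 0, 0, 1.6, 0, 0, 0, 2.4, 0, 0, 0, 2.9, 0, 0, 0, 2.9, 0]'

```text
t: 30.6
position: [0.4036, 0.3042, 0.0113]
tool_rot: [-0.0, 0.98, 0.199, 0.0]
wrist_force: [-1.3, -1.3, 4.4]
finger_gap: 0.0498
```

Run:
```python
from h import *
w=grab_frame("wrist"); cv2.imwrite("pics/w17.png",w["pixels"][:,:,::-1])
go(.4035,.3034,.0113)
```

```text
t 30.65 pos [0.4036 0.3042 0.0113] tilt [ 0.  0. -1.] xang 0.401 j6 1.82 F [-0.  -1.2  6. ] gap 0.0497
  -> shift [-0.4  0.7 -0. ] yaw 0
```

View pics/w17.png

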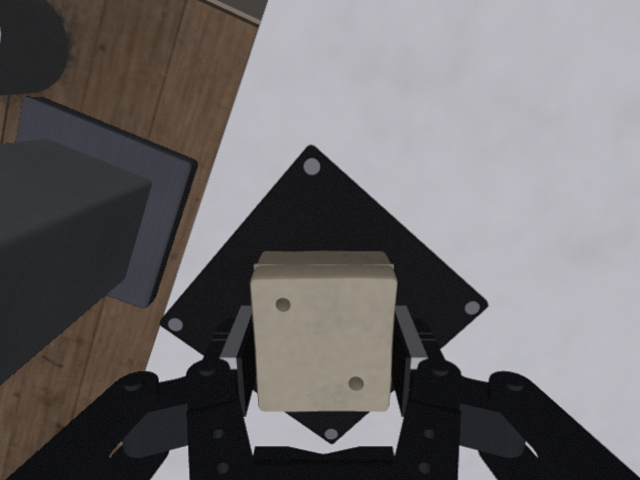

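The block rests centred on the pad (pad corners at (312,147), (487,303), (332,442) and (162,322)). Release; the opening fingers need to clear the pad by rising.

drive_tool --motion '[0, 0, -0.5, 0, 0, 0, -0.5, 0, 0, 0, -0.5, 0, 0, 0, -0.5, 0]' --hand 0.85

```text
t: 31.15
position: [0.4035, 0.3042, 0.0113]
tool_rot: [0.0, 0.98, 0.199, -0.0]
wrist_force: [-0.1, -0.1, 0.7]
finger_gap: 0.0724
```

drive_tool --motion '[0, 0, -3, 0, 0, 0, -10, 0, 0, 0, -25, 0, 0, 0, -55, 0, 0, 0, -95, 0, 0, 0, -125, 0, 0, 0, -137, 0, 0, 0, -139, 0, 0, 0, -139, 0]'

```text
t: 32.28
position: [0.4029, 0.3037, 0.1494]
tool_rot: [0.0, 0.98, 0.199, -0.001]
wrist_force: [-0.5, 0.3, -1.0]
finger_gap: 0.0727
```

Run:
```python
from h import *
w=grab_frame("wrist"); cv2.imwrite("pics/w18.png",w["pixels"][:,:,::-1])
go(.429,-.2785,.15,-.5)
```

```text
t 32.325 pos [0.4028 0.3036 0.1491] tilt [-0.002 -0.001 -1.   ] xang 0.401 j6 1.82 F [-0.9  0.2 -0.8] gap 0.0726
  -> shift [-203.   546.1   -0. ] yaw 0.901
```

View pics/w18.png

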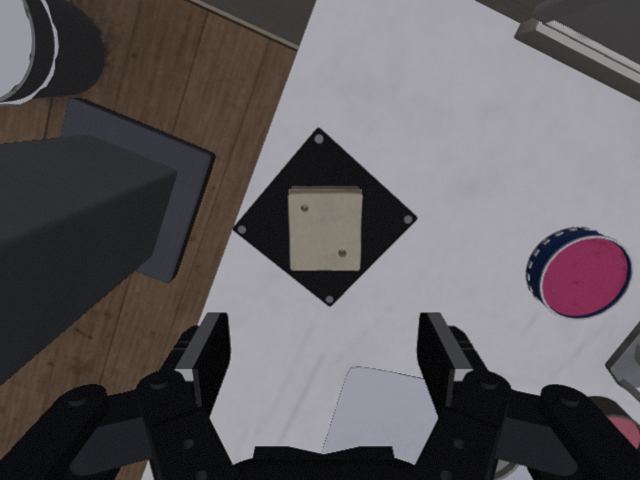

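The block lies flat near the pad's middle (block (326,232), pad (327,217); the offset is height parallax). Now the large ring.

drive_tool --motion '[-3, 9, 0, 0.01, -12, 33, 0, 0.05, -25, 68, 0, 0.1, -40, 108, 0, 0.17, -56, 151, 0, 0.24, -73, 197, 0, 0.32, -90, 243, 0, 0.4, -108, 290, 0, 0.48, -125, 336, 0, 0.56, -142, 382, 0, 0.64, -158, 426, 0, 0.72, -173, 466, 0, 0.79, -186, 501, 0, 0.84, -196, 527, 0, 0.88, -201, 541, 0, 0.9, -203, 546, 0, 0.9, -203, 546, 0, 0.9, -203, 546, 0, 0.9]' --hand 1

```text
t: 34.58
position: [0.4296, -0.2768, 0.1504]
tool_rot: [-0.0, 0.969, -0.246, -0.0]
wrist_force: [-0.1, -0.3, 1.0]
finger_gap: 0.0852
```

Run:
```python
from h import *
w=grab_frame("wrist"); crop(w,220,120,420,300,4,"w19c.png")
go(.429,-.2785,.15,-.5)
```

```text
t 34.625 pos [ 0.4297 -0.2768  0.1504] tilt [-0.  0. -1.] xang -0.498 j6 1.5 F [-1.   0.5 -0.1] gap 0.0854
  -> shift [0.2 1.8 0.4] yaw 0.002
```

View pics/w19c.png

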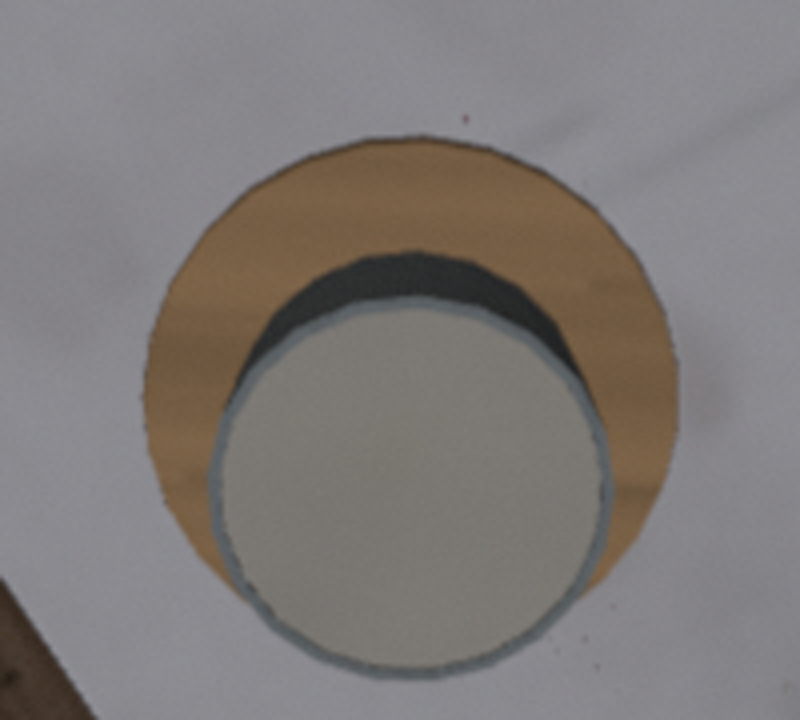

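The large ring top is at crop (411,488), px (322.8,242.1).

Run:
```python
from h import *
w=grab_frame("wrist"); c=lambda x,y:(220+x/4,120+y/4)
m=onplane(w,[c(411,488.5),c(210,488),c(612,488)],.05); print(m.round(4),np.linalg.norm(m[1]-m[2]))
go(m[0,0],m[0,1],.018,-.5)
```

```text
[[ 0.4294 -0.2779  0.05  ]
 [ 0.4009 -0.2623  0.05  ]
 [ 0.458  -0.2933  0.05  ]] 0.06495457668390278
t 34.675 pos [ 0.4297 -0.2769  0.1505] tilt [-0.  0. -1.] xang -0.498 j6 1.5 F [-1.3  0.1  0.8] gap 0.0856
  -> shift [  0.2   1.  132.5] yaw 0.002
```

drive_tool --motion '[0.2, 1, 14, 0, 0.2, 1, 38, 0, 0.2, 1, 62, 0, 0.2, 1, 82, 0, 0.2, 1, 96, 0, 0.2, 1, 106, 0, 0.2, 1, 108, 0, 0.2, 1, 108, 0]'

```text
t: 35.67
position: [0.4297, -0.2789, 0.0427]
tool_rot: [0.0, 0.969, -0.247, 0.0]
wrist_force: [0.4, 0.3, -0.1]
finger_gap: 0.0853
```

Run:
```python
from h import *
w=grab_frame("wrist"); cv2.imwrite("pics/w20.png",w["pixels"][:,:,::-1])
go(.4294,-.2779,.018,-.5)
```

```text
t 35.725 pos [ 0.4299 -0.279   0.0429] tilt [ 0.001 -0.001 -1.   ] xang -0.499 j6 1.49 F [-0.2 -0.1 -0.5] gap 0.0857
  -> shift [-1.  -0.7 24.9] yaw 0.001
```

View pics/w20.png

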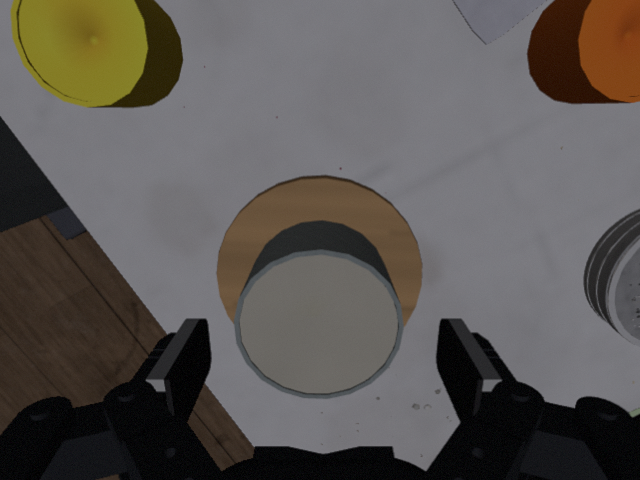

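The ring at (320,323) is slightly left of mid, so I'll correct by about -0.8 mm and go down.

drive_tool --motion '[-0.8, -0.6, 4, 0, -0.8, -0.6, 11, 0, -0.8, -0.6, 18, 0, -0.8, -0.6, 23, 0, -0.8, -0.6, 25, 0, -0.8, -0.6, 25, 0, -0.8, -0.6, 25, 0]'

```text
t: 36.6
position: [0.4292, -0.2779, 0.0175]
tool_rot: [0.0, 0.969, -0.247, 0.0]
wrist_force: [-0.2, -0.0, -0.1]
finger_gap: 0.0856
```

drive_tool --motion '[0, 0, 0, 0, 0, 0, 0, 0, 0, 0, 0, 0, 0, 0, 0, 0, 0, 0, 0, 0, 0, 0, 0, 0]' --hand 0

```text
t: 37.35
position: [0.4292, -0.2779, 0.0181]
tool_rot: [0.0, 0.969, -0.247, 0.0]
wrist_force: [-0.4, 0.6, 6.0]
finger_gap: 0.0647
```

drive_tool --motion '[0, 0, -3, 0, 0, 0, -10, 0, 0, 0, -25, 0, 0, 0, -50, 0, 0, 0, -85, 0, 0, 0, -115, 0, 0, 0, -130, 0, 0, 0, -135, 0, 0, 0, -135, 0]'

```text
t: 38.48
position: [0.4287, -0.2776, 0.1519]
tool_rot: [-0.0, 0.969, -0.247, -0.0]
wrist_force: [0.8, 0.4, -3.8]
finger_gap: 0.0645
```

Run:
```python
from h import *
w=grab_frame("wrist"); cv2.imwrite("pics/w21.png",w["pixels"][:,:,::-1])
go(.615,.161,.155,.1)
```

```text
t 38.525 pos [ 0.4284 -0.2774  0.1514] tilt [-0.002  0.001 -1.   ] xang -0.499 j6 1.5 F [ 0.5 -0.1 -4.4] gap 0.064
  -> shift [ -45.9 -474.3   -3.4] yaw -0.599
```

View pics/w21.png

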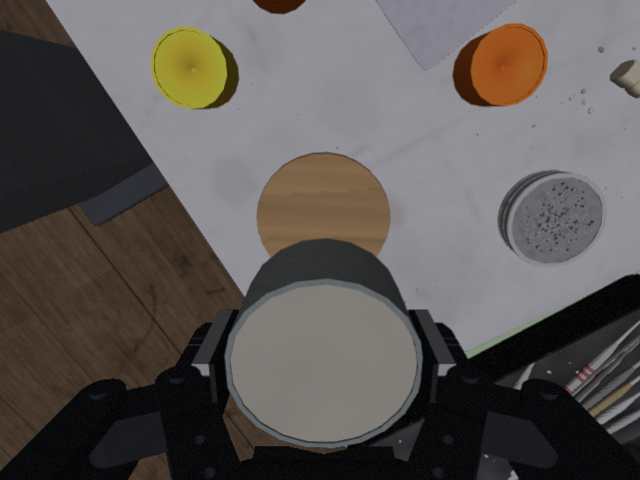

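The large ring is held at (323,345). To the large dish; the path clears the bottle in height and sideways.

drive_tool --motion '[-1, -8, 0, 0, -3, -30, 0, -0.03, -6, -62, 0, -0.07, -9, -98, 0, -0.12, -13, -137, 0, -0.17, -17, -178, 0, -0.22, -21, -220, 0, -0.27, -25, -262, 0, -0.32, -29, -304, 0, -0.37, -33, -345, 0, -0.43, -37, -384, 0, -0.49, -41, -418, 0, -0.54, -43, -447, 0, -0.58, -45, -466, 0, -0.6, -45.9, -473, 0, -0.6, -45.9, -474.3, 0, -0.6, -45.9, -474.3, 0, -0.6]'

```text
t: 40.65
position: [0.6153, 0.1597, 0.1524]
tool_rot: [0.0, 0.999, 0.05, -0.0]
wrist_force: [0.1, -0.1, -3.0]
finger_gap: 0.0645
```

Run:
```python
from h import *
w=grab_frame("wrist"); cv2.imwrite("pics/w22.png",w["pixels"][:,:,::-1])
go(.615,.161,.155,.1); print(proj(w,[[.615,.161,.012]]))
```

```text
t 40.7 pos [0.6154 0.1596 0.1525] tilt [-0. -0. -1.] xang 0.1 j6 1.72 F [ 0.1 -0.  -4.1] gap 0.0642
  -> shift [-0.2 -1.4 -2.5] yaw -0.0
[[323.30266904 221.56635625]]
```

View pics/w22.png

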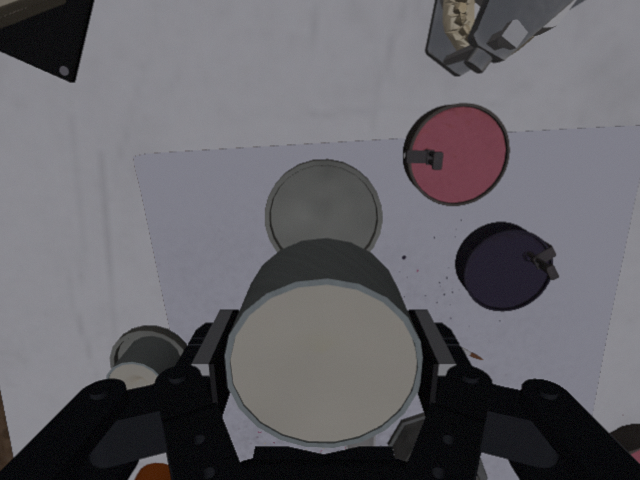

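The large dish is at (323.5,216), with edges at x 265 and 382 and top at 159. I'll fit its visible arc.

Run:
```python
from h import *
w=grab_frame("wrist"); crop(w,250,145,400,260,5,"w22c.png")
p=w["pixels"].astype(int)[140:236,250:400]
m=((p[:,:,2]-p[:,:,1])<=5).astype(np.uint8)
m=cv2.morphologyEx(m,cv2.MORPH_OPEN,np.ones((3,3)));m=cv2.morphologyEx(m,cv2.MORPH_CLOSE,np.ones((9,9)))
n,l,st,ce=cv2.connectedComponentsWithStats(m); i=l[76,73]; k=cv2.findContours((l==i).astype(np.uint8),0,cv2.CHAIN_APPROX_NONE)[0][0][:,0]
k=k[k[:,1]<92]+[250,140]
print(k.min(0),k.max(0))
q=onplane(w,k,.012)[:,:2]
from scipy.optimize import least_squares
r=least_squares(lambda v:np.hypot(q[:,0]-v[0],q[:,1]-v[1])-v[2],[.615,.16,.044],loss="soft_l1",f_scale=.001); print(r.x, np.abs(r.fun).max())
```

```text
[265 159] [382 231]
[0.61467646 0.16323074 0.04314114] 0.000711068694068874
```

View pics/w22c.png

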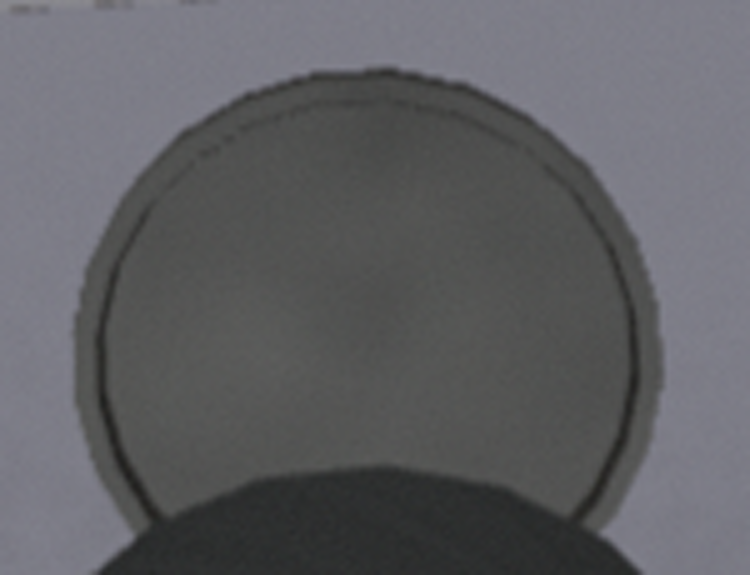

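Run:
```python
from h import *
go(.6147,.1625,.016,.1)
```

```text
t 40.75 pos [0.6154 0.1597 0.1525] tilt [-0. -0. -1.] xang 0.1 j6 1.72 F [-1.1  0.3 -3.4] gap 0.0645
  -> shift [ -0.4  -2.9 136.5] yaw -0.0
```

drive_tool --motion '[-0.3, -1.5, 14, 0, -0.6, -2.3, 40, 0, -0.6, -2.3, 70, 0, -0.6, -2.3, 96, 0, -0.6, -2.3, 114, 0, -0.6, -2.3, 126, 0, -0.6, -2.3, 132, 0, -0.6, -2.3, 135, 0, -0.6, -2.3, 136, 0, -0.6, -2.3, 136, 0]'

```text
t: 42.0
position: [0.6154, 0.163, 0.017]
tool_rot: [-0.0, 0.999, 0.05, 0.001]
wrist_force: [0.0, 0.3, -2.5]
finger_gap: 0.0643
```

drive_tool --motion '[0, 0, 0.8, 0, 0, 0, 1.6, 0, 0, 0, 2.4, 0, 0, 0, 3, 0, 0, 0, 3, 0]'

```text
t: 42.62
position: [0.6148, 0.1628, 0.0133]
tool_rot: [0.0, 0.999, 0.05, -0.0]
wrist_force: [-0.3, -0.7, -3.5]
finger_gap: 0.0641
```

Run:
```python
from h import *
w=grab_frame("wrist"); cv2.imwrite("pics/w23.png",w["pixels"][:,:,::-1])
go(.6147,.1625,.0129)
```

```text
t 42.675 pos [0.6149 0.1628 0.0134] tilt [-0. -0. -1.] xang 0.101 j6 1.73 F [-0.3 -0.6 -3.1] gap 0.0642
  -> shift [-0.2  0.3  0.5] yaw 0
```

View pics/w23.png

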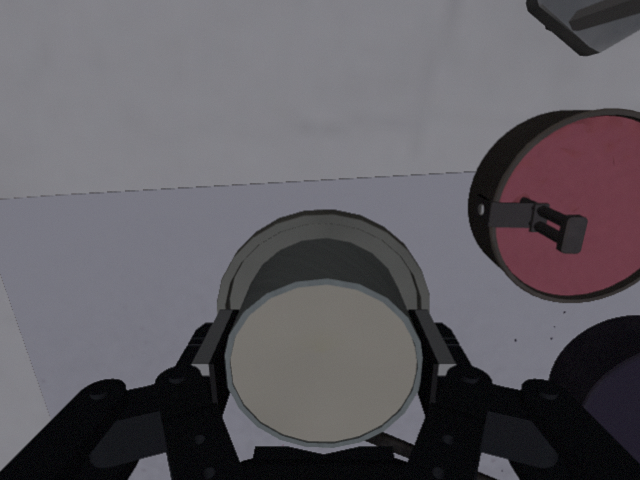

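The ring is within the dish at (323,300) but no contact is felt yet (-3 N is its weight). I'll lower slowly.

drive_tool --motion '[0, 0, 0.4, 0, 0, 0, 0.8, 0, 0, 0, 0.8, 0]'

```text
t: 43.05
position: [0.615, 0.1628, 0.0131]
tool_rot: [-0.0, 0.999, 0.05, 0.0]
wrist_force: [-1.0, -0.8, 1.6]
finger_gap: 0.0641
```

Contact (force change of about 5 N). Release; an opening of 0.9 gives about 5 mm per side.

drive_tool --motion '[0, 0, 0.2, 0, 0, 0, 0.2, 0, 0, 0, 0.2, 0, 0, 0, 0.2, 0]' --hand 0.92

```text
t: 43.55
position: [0.615, 0.1629, 0.0124]
tool_rot: [-0.0, 0.999, 0.05, 0.0]
wrist_force: [1.4, 0.4, 0.7]
finger_gap: 0.0784
```

drive_tool --motion '[0, 0, -2, 0, 0, 0, -7, 0, 0, 0, -18, 0, 0, 0, -40, 0, 0, 0, -75, 0, 0, 0, -115, 0, 0, 0, -145, 0, 0, 0, -158, 0, 0, 0, -160, 0, 0, 0, -160, 0]'

```text
t: 44.8
position: [0.6142, 0.1626, 0.1712]
tool_rot: [0.0, 0.999, 0.05, -0.001]
wrist_force: [-0.3, 1.1, -0.1]
finger_gap: 0.0784
```

Run:
```python
from h import *
for n in("wrist","top","scene"):
    f=grab_frame(n); cv2.imwrite(f"pics/f_{n}.png",f["pixels"][:,:,::-1])
go(.6147,.1625,.0129)
```

```text
t 44.95 pos [0.614  0.1626 0.1709] tilt [-0.003 -0.001 -1.   ] xang 0.101 j6 1.73 F [ 0.2 -0.1  0.1] gap 0.0784
  -> shift [1.10e+00 1.00e-01 1.58e+02] yaw 0
```

View pics/f_wrist.png

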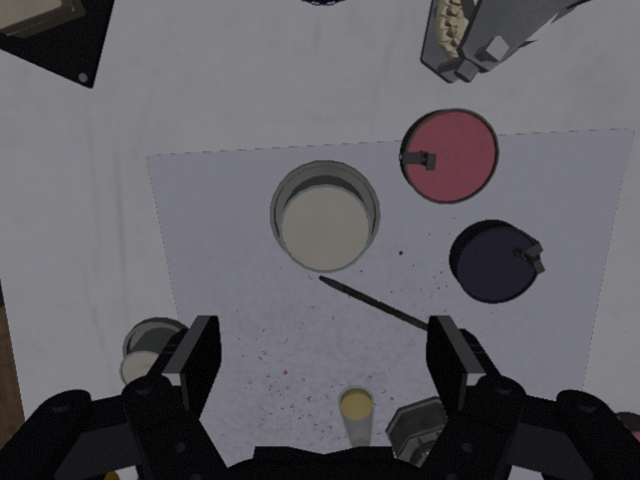

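View pics/f_top.png

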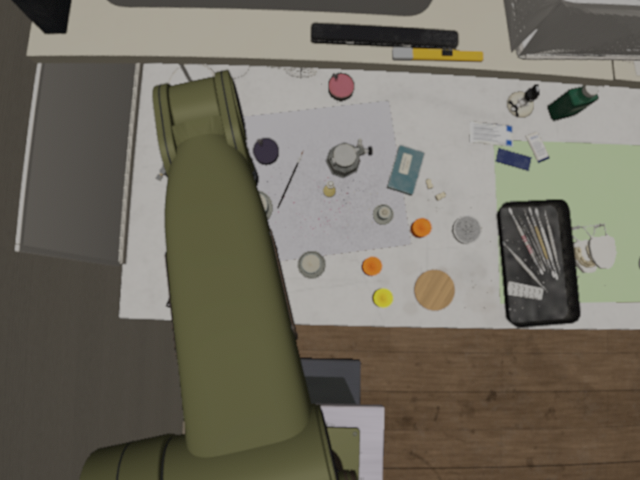

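View pics/f_scene.png

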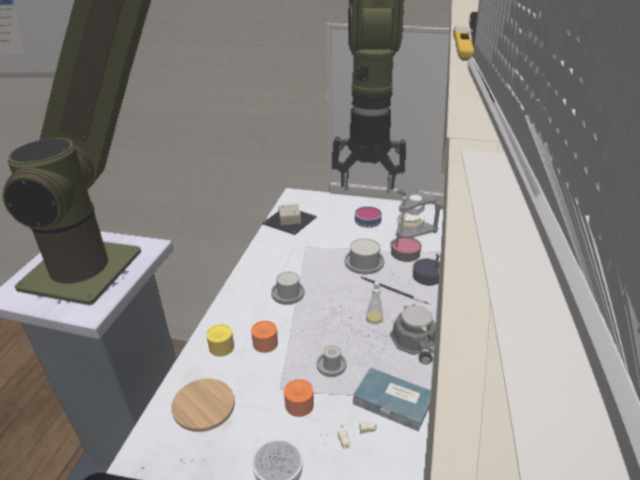

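All are in place: large ring (325,228), medium (312,264 top view), small (383,214 top view), block on the pad (290,213 scene), and bottle standing at (375,303) as before. One numeric check of offsets follows.

Run:
```python
from h import *
w=grab_frame("wrist"); f=grab_frame("top"); g=grab_frame("scene")
p=lambda fr,u,z:(onplane(fr,[u],z)[0,:2]*1000).round(1)
print("large ring",p(w,(325,228),.045),"dish",p(w,(325,215.5),.012))
crop(f,290,185,410,285,6,"fc.png"); crop(g,255,200,395,385,4,"gc.png")
```

```text
large ring [614.7 163.4] dish [614.7 163.7]
```

View pics/fc.png

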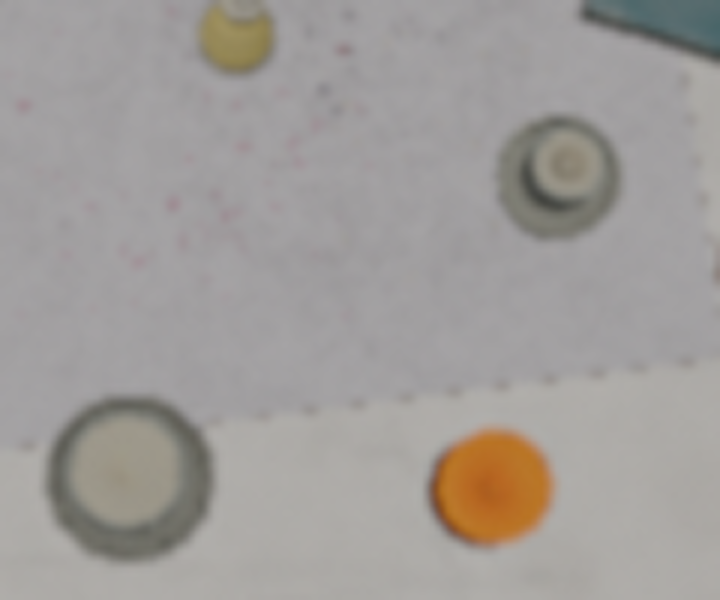

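View pics/gc.png

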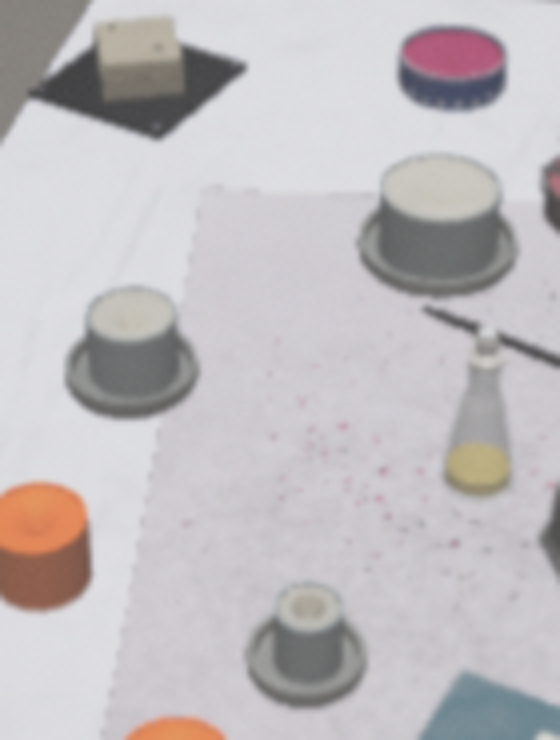

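Run:
```python
from h import *
f=grab_frame("top")
p=lambda u,z:(onplane(f,[(290+u[0]/6,185+u[1]/6)],z)[0,:2]*1000).round(1)
print("small ring",p((566,163),.037),"dish",p((559,177),.012)); print("med ring",p((124,471),.041),"dish",p((130,478),.012)); print("bottle",get_state()["qvel"].round(3))
finish_job()
```

```text
small ring [ 608.5 -144.6] dish [ 607.  -145.8]
med ring [481.5  25.8] dish [480.6  23.1]
bottle [-0.    -0.003  0.006  0.    -0.001  0.001]
the job is handed in; nothing more can be done
```

I took the stack apart, placed all four pieces where they belong, and handed the job in at about 45 s of the 112 s allowed. The small, medium and large rings stand funnel up in the dishes of their own size, and the stone block lies flat, right way up, on the pad.

**Last checks:**

| Piece | Measured offset from centre | View |
|---|---|---|
| Small ring | about 2 mm | top camera |
| Medium ring | about 3 mm | top camera |
| Large ring | under 1 mm | wrist camera |
| Stone block | about 1 mm, judged from the gripper pose at release against the measured pad centre | no separate final fit |

- **Upright and released:** the final pictures show everything upright, and the gripper was open and raised clear.
- **Bottle:** it looks to be standing in the same place as at the start, by eye in the scene view; I did not re-measure it.
- **Disagreement between cameras:** at the start the scene camera put the dishes about 5–8 mm off in y from the top camera. Close-up wrist views mostly sided with the top camera, so I used those. No check failed.

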